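# Scoop capsules into the dish on the balance and shut the draft-shield door

### The arm

A 7-joint arm with a two-finger parallel gripper is mounted at the origin on the work surface. World frame = base frame: x ahead of the robot, y to its left, z up, the work surface at z = 0. Lengths are in m, angles in rad, forces in N, time in s.
With the tool pointing down it reaches from about 0.425 to 0.875 m from the base axis. Payload 4.7 kg.
Tool frame: the origin (TCP) lies midway between the tips of the shut fingers; the grasp point (between the pads) lies 19 mm behind it; z points along the fingers, y is the line along which they close (so a half turn about z gives the same grasp; the last joint's range is limited). The gripper opens to 85 mm and grips with 20 to 120 N. Pads are 22 mm wide; open, the fingers measure 114 mm over their backs; the gripper's body (76 mm by 85 mm) begins 54 mm behind the grasp point. The pads swing forward as they close: fully open they stand 13 mm farther back than shut.
Start: joints at [0.014, 0.321, -0.07, 1.45, 0.023, 1.371, -0.057], TCP at [0.65, -0, 0.231] pointing down, gripper open.
Joint ranges: [-2.86, 2.86], [-0.3, 2.09], [-1.38, 1.24], [0.06, 2.45], [-1.56, 4.7], [0.09, 2.05], [-2.69, 2.69]. Speed limits (rad/s): [2.57, 2.57, 3.14, 3.14, 3.14, 3.14, 3.14].

### API

Orientations are given as a 3x3 rotation matrix whose columns are the frame's x, y, z axes.
In Python, from workcell import bot gives the robot as it stands.
- The arm moves only by the tool apply_moves, never from a script. Its argument "targets" is a list of rows, each an object of numbers: "rx", "ry", "rz": the turn, a rotation vector about the tool's x, y, z normalised to -1 to 1, where 1 is 120 degrees; "tx", "ty", "tz": the shift along the tool's x, y, z normalised to -1 to 1, where 1 is 250 mm; "claw": the closure, from -1 (fully open) to 1 (shut). A call has 1 to 5 rows; each row is the pose to reach, as a shift and turn from the pose commanded when the call began, along the tool's axes at that moment; what a row does not reach only later rows make up. A row lasts 1/12 s, in which the tool goes at most 41.7 mm and 7.16 degrees, less where a joint would pass 70% of its speed; a pose out of reach is approached as far as the arm can. A call with a number of a shift or a turn outside -1 to 1 is refused whole. A call with a gripper value outside its range is refused whole. The fingers move at their own pace and stop on an object; "newtons" is the grip in N (left out, the last holds). Time passes only in rows, so rows that repeat a pose let the fingers close. It gives the time, the measured TCP pose, the force, the opening and the grip force at its end, in the units of the state.
- bot.read_state(): the state, without advancing time (a new reading comes with each control period).
- bot.get_image(name): name is "scene" or "side" or "wrist"; returns (picture, depth): 384x512x3 uint8, red, green, blue; 384x512 float32, m along the optical axis (not along the pixel's ray), 0 where there is no reading.
- bot.get_calibration(name): a dict with "vertical_fov" (degrees; the focal length in pixels is half the picture's height over the tangent of half this angle, whatever the lens; pixels are square), "cx", "cy" (the principal point, pixels), "extrinsics" (4x4, takes a point from camera to world coordinates). Camera axes: x right, y down, z forward; pixel columns grow to the right and rows downward; lengths in m; the calibration is good to about 2 mm. A picture is of the moment at which its call begins: read the wrist's pose just before it. get_calibration takes no time and is no camera call; for the wrist camera it gives the pose at the moment of the call.
- bot.job_done(): hands the job in; it is judged then, once.
Trained networks look in the newest picture that a camera, given by its name, has taken for a name from the list of things; names that differ only in an ending like _2 or _b are one class to them, and where a whole thing is asked for, a point or a joint stands for the part that bears it (a point fixed in the world has none). Each returns a list of dicts, best first, with "confidence" (0 to 1); they miss things now and then, are a little off and sometimes report something else, mostly with a low value. They report only what shows in the picture. A call takes as long as a camera call. They do not tell look-alikes from the thing itself.
- bot.look_for(camera, query): "xy" ([column, row] in pixels, amid what is visible of it).
- bot.outline_of(camera, query): "mask" (384x512 bool, what is visible of it) and "xy" ([column, row] in pixels, amid what is visible of it).
The state is a dict: "time_s": time; "q": joint angles; "qvel": joint speeds; "tau": joint torques, N m; "tool_pos": TCP position; "tool_rot": TCP orientation; "contact_force": force on the tool from outside, world axes, zero at the start; "torque": the same for the moment, N m; "width": finger opening in m; "grip_force": force on a finger pad.
Only numpy, scipy, OpenCV 4.12 (cv2) and the standard library are available. Lean on these libraries where they do the work, as an engineer would, in place of code of your own. Each camera call takes 0.05 s, during which the arm holds its last target. There are 200 camera calls.

### The job

Using the metal scoop, and never touching the capsules with the fingers, scoop at least three capsules from the steel tray and tip them into the porcelain dish on the balance; every other capsule stays in the tray, and none may be spilled or left in the scoop. Then push the balance's glass door shut until it snaps home on its catch, with the scoop laid back upright on its black mat and the dish still standing on the balance pan. Leave the other things on the bench where they are.

Things in the scene. Friction and masses are not known exactly. Their poses are not given: they have to be found in the camera images.
- scoop: Flat-bottomed metal scoop, 0.16 kg, standing on its bowl on the mat. Origin: centre of the bowl's underside; +x to the open front lip, z up. Bowl x = -39 (back wall) to +39 mm (lip), 78 mm wide; floor and walls 2 mm, lip bevelled thin; back 34 mm high, sides sloping down to nothing at the lip. Level handle 14 mm wide, 16 mm high, x = -50 to -150 mm, centre line 55 mm above the underside.
- scoop_grip (a point): Point on the scoop handle's centre line to hold it by, at x = -85 mm, z = 55 mm in the scoop's frame (124 mm behind the lip). Gripped with 80 N or more, the scoop does not pitch in the fingers.
- mat: Flat black rubber mat, 200 (x) x 100 (y) mm, 3 mm thick, fixed; origin at the centre of its underside on the bench. The scoop lies along it, bowl towards +x.
- tray: Fixed steel stock tray with six capsules in its far half. Origin underneath; x runs away from the near end. Floor 3 mm thick, x = -105 to +85 mm, 96 mm wide inside; four upright walls 3 mm thick, rim 28 mm above the bench. Polished steel, on which the capsules slide and roll easily. At the start no capsule lies nearer than x = -20 mm: the scoop's bowl fits on the floor behind them.
- dish: White porcelain dish, a round bowl loose on the balance pan, 0.15 kg: rim 112 mm across outside and 46 mm high, wall 4 mm, foot 50 mm across. Origin: centre of its underside.
- dish_mid (a point): Point on the dish's axis, 25 mm above its underside (the rim is 21 mm higher).
- balance: Fixed white balance with a clear, open-topped draft shield; x from front to back, origin on the bench. Console from x = -166 mm, up to 60 mm high; housing 66 mm high to x = 125 mm, 210 mm wide. Steel pan radius 58 mm at x = 15 mm, top at 74 mm. Clear panels at y = +-97 mm and x = 109 mm, top edge 176 mm above the bench; the front (x = -85 mm) is closed only by the door.
- shield_door (a joint): Door angle, rad: 0 = shut and seated; grows as the free edge swings out to the balance's -x; 1.4 to 1.7 at the start. Framed clear panel 178 mm wide, 98 high, 6 thick, top 167 mm above the bench, hinged upright on its +y side; stays where left. From about 0.06 rad a spring roller catch resists: some 5 N at door_push carries it over (near 0.03), then the catch pulls it home and holds it.
- door_hinge (a point): Point on the door's upright hinge axis, at the top edge, in the middle of its thickness; in the balance's frame x = -85, y = 89, z = 167 mm.
- door_push (a point): Point on the door's outer face (towards the balance's -x when shut), 28 mm from the free edge, 25 mm below the top edge, 150 mm from the hinge axis along the door. Its x axis is the door's normal, pointing into the shield when shut.
- capsule1: Filled two-part capsule, half blue half white, 15 mm diameter and 34 mm long, about 12 g, rolls easily. Origin: its centre; x along its length.
- capsule2: Filled two-part capsule, half blue half white, 15 mm diameter and 34 mm long, about 12 g, rolls easily. Origin: its centre; x along its length.
- capsule3: Filled two-part capsule, half blue half white, 15 mm diameter and 34 mm long, about 12 g, rolls easily. Origin: its centre; x along its length.
- capsule4: Filled two-part capsule, half blue half white, 15 mm diameter and 34 mm long, about 12 g, rolls easily. Origin: its centre; x along its length.
- capsule5: Filled two-part capsule, half blue half white, 15 mm diameter and 34 mm long, about 12 g, rolls easily. Origin: its centre; x along its length.
- capsule6: Filled two-part capsule, half blue half white, 15 mm diameter and 34 mm long, about 12 g, rolls easily. Origin: its centre; x along its length.
- bottle: Bystander: square white reagent bottle with a red screw cap, 85 x 85 x 196 mm; origin under its centre.
- vial: Bystander: small capped glass vial, 26 mm diameter, 55 mm tall; origin under its centre.
- bobbin: Bystander: white plastic bobbin, 48 mm diameter, 55 mm tall; origin under its centre.
- tape: Bystander: roll of white tape lying flat, 60 mm diameter, 25 mm tall; origin under its centre.
- plate: Bystander: white capsule loading plate with two blue-and-steel pins, 75 x 110 mm, 30 mm tall; origin under its centre.
- tweezers: Bystander: brass tweezers lying flat, about 117 mm long, 7 mm thick; origin under its centre.
- pan_top (a point): Centre of the balance pan's upper face.
There are look-alikes about, which are no part of the job. What is shaped like the scoop but orange or purple is not meant.

How it is judged:
On the way, in this order (a step that is already met when the one before it is completed fails the run):
1. the scoop, lifted clear of tray and mat, carries at least one capsule (height (world z) of scoop above 0.05 m and ((x of capsule1 in the frame of scoop between -0.04 and 0.042 m and y of capsule1 in the frame of scoop between -0.039 and 0.039 m and z of capsule1 in the frame of scoop between 0 and 0.045 m) or (x of capsule2 in the frame of scoop between -0.04 and 0.042 m and y of capsule2 in the frame of scoop between -0.039 and 0.039 m and z of capsule2 in the frame of scoop between 0 and 0.045 m) or (x of capsule3 in the frame of scoop between -0.04 and 0.042 m and y of capsule3 in the frame of scoop between -0.039 and 0.039 m and z of capsule3 in the frame of scoop between 0 and 0.045 m) or (x of capsule4 in the frame of scoop between -0.04 and 0.042 m and y of capsule4 in the frame of scoop between -0.039 and 0.039 m and z of capsule4 in the frame of scoop between 0 and 0.045 m) or (x of capsule5 in the frame of scoop between -0.04 and 0.042 m and y of capsule5 in the frame of scoop between -0.039 and 0.039 m and z of capsule5 in the frame of scoop between 0 and 0.045 m) or (x of capsule6 in the frame of scoop between -0.04 and 0.042 m and y of capsule6 in the frame of scoop between -0.039 and 0.039 m and z of capsule6 in the frame of scoop between 0 and 0.045 m))), for 0.2 s.
2. at least three capsules lie in the dish ((distance between each of capsule1, capsule2, capsule3 and dish_mid below 0.055 m or distance between each of capsule1, capsule2, capsule4 and dish_mid below 0.055 m or distance between each of capsule1, capsule2, capsule5 and dish_mid below 0.055 m or distance between each of capsule1, capsule2, capsule6 and dish_mid below 0.055 m or distance between each of capsule1, capsule3, capsule4 and dish_mid below 0.055 m or distance between each of capsule1, capsule3, capsule5 and dish_mid below 0.055 m or distance between each of capsule1, capsule3, capsule6 and dish_mid below 0.055 m or distance between each of capsule1, capsule4, capsule5 and dish_mid below 0.055 m or distance between each of capsule1, capsule4, capsule6 and dish_mid below 0.055 m or distance between each of capsule1, capsule5, capsule6 and dish_mid below 0.055 m or distance between each of capsule2, capsule3, capsule4 and dish_mid below 0.055 m or distance between each of capsule2, capsule3, capsule5 and dish_mid below 0.055 m or distance between each of capsule2, capsule3, capsule6 and dish_mid below 0.055 m or distance between each of capsule2, capsule4, capsule5 and dish_mid below 0.055 m or distance between each of capsule2, capsule4, capsule6 and dish_mid below 0.055 m or distance between each of capsule2, capsule5, capsule6 and dish_mid below 0.055 m or distance between each of capsule3, capsule4, capsule5 and dish_mid below 0.055 m or distance between each of capsule3, capsule4, capsule6 and dish_mid below 0.055 m or distance between each of capsule3, capsule5, capsule6 and dish_mid below 0.055 m or distance between each of capsule4, capsule5, capsule6 and dish_mid below 0.055 m)), for 0.2 s.
3. the door is shut and seated on its catch (value of joint shield_door below 0.015 rad), for 0.2 s.
At the end, for the whole second after the job is handed in: Three or more capsules within 55 mm of dish_mid, the rest in the tray; dish upright (0.12 rad) on the pan within 30 mm of centre; door below 0.015 rad; scoop upright (0.12 rad) on the mat, bowl centre within 40 mm of its midline and -40 to +80 mm along it; all at rest ((distance between each of capsule1, capsule2, capsule3 and dish_mid below 0.055 m or distance between each of capsule1, capsule2, capsule4 and dish_mid below 0.055 m or distance between each of capsule1, capsule2, capsule5 and dish_mid below 0.055 m or distance between each of capsule1, capsule2, capsule6 and dish_mid below 0.055 m or distance between each of capsule1, capsule3, capsule4 and dish_mid below 0.055 m or distance between each of capsule1, capsule3, capsule5 and dish_mid below 0.055 m or distance between each of capsule1, capsule3, capsule6 and dish_mid below 0.055 m or distance between each of capsule1, capsule4, capsule5 and dish_mid below 0.055 m or distance between each of capsule1, capsule4, capsule6 and dish_mid below 0.055 m or distance between each of capsule1, capsule5, capsule6 and dish_mid below 0.055 m or distance between each of capsule2, capsule3, capsule4 and dish_mid below 0.055 m or distance between each of capsule2, capsule3, capsule5 and dish_mid below 0.055 m or distance between each of capsule2, capsule3, capsule6 and dish_mid below 0.055 m or distance between each of capsule2, capsule4, capsule5 and dish_mid below 0.055 m or distance between each of capsule2, capsule4, capsule6 and dish_mid below 0.055 m or distance between each of capsule2, capsule5, capsule6 and dish_mid below 0.055 m or distance between each of capsule3, capsule4, capsule5 and dish_mid below 0.055 m or distance between each of capsule3, capsule4, capsule6 and dish_mid below 0.055 m or distance between each of capsule3, capsule5, capsule6 and dish_mid below 0.055 m or distance between each of capsule4, capsule5, capsule6 and dish_mid below 0.055 m) and (distance between capsule1 and dish_mid below 0.055 m or (x of capsule1 in the frame of tray between -0.108 and 0.088 m and y of capsule1 in the frame of tray between -0.05 and 0.05 m and z of capsule1 in the frame of tray between 0 and 0.05 m)) and (distance between capsule2 and dish_mid below 0.055 m or (x of capsule2 in the frame of tray between -0.108 and 0.088 m and y of capsule2 in the frame of tray between -0.05 and 0.05 m and z of capsule2 in the frame of tray between 0 and 0.05 m)) and (distance between capsule3 and dish_mid below 0.055 m or (x of capsule3 in the frame of tray between -0.108 and 0.088 m and y of capsule3 in the frame of tray between -0.05 and 0.05 m and z of capsule3 in the frame of tray between 0 and 0.05 m)) and (distance between capsule4 and dish_mid below 0.055 m or (x of capsule4 in the frame of tray between -0.108 and 0.088 m and y of capsule4 in the frame of tray between -0.05 and 0.05 m and z of capsule4 in the frame of tray between 0 and 0.05 m)) and (distance between capsule5 and dish_mid below 0.055 m or (x of capsule5 in the frame of tray between -0.108 and 0.088 m and y of capsule5 in the frame of tray between -0.05 and 0.05 m and z of capsule5 in the frame of tray between 0 and 0.05 m)) and (distance between capsule6 and dish_mid below 0.055 m or (x of capsule6 in the frame of tray between -0.108 and 0.088 m and y of capsule6 in the frame of tray between -0.05 and 0.05 m and z of capsule6 in the frame of tray between 0 and 0.05 m)) and value of joint shield_door below 0.015 rad and angle between each of dish, scoop's own z axis and vertical below 0.12 rad and horizontal distance between dish and pan_top below 0.03 m and z of dish in the frame of pan_top between -0.004 and 0.006 m and x of scoop in the frame of mat between -0.04 and 0.08 m and y of scoop in the frame of mat between -0.04 and 0.04 m and z of scoop in the frame of mat below 0.009 m and linear speed of scoop below 0.02 m/s and linear speed of each of capsule1, capsule2, capsule3, capsule4, capsule5, capsule6 below 0.03 m/s); the robot touches nothing.
It fails at once if the fingers touch a capsule (contact force between the fingers and capsule1 above 0.3 N or contact force between the fingers and capsule2 above 0.3 N or contact force between the fingers and capsule3 above 0.3 N or contact force between the fingers and capsule4 above 0.3 N or contact force between the fingers and capsule5 above 0.3 N or contact force between the fingers and capsule6 above 0.3 N).
It fails at once if a bystander is moved by more than 30 mm or knocked over (distance of any of bottle, vial, bobbin, tape, plate, tweezers from where it was at the start of the episode above 0.03 m or angle between any of bottle, vial, bobbin's own z axis and vertical above 0.5 rad).
It also fails if it takes over 72 s, if anything falls off the work surface, if the arm or the gripper's body presses on something with over 40 N, if the wrist force passes 120 N, or if a joint passes its speed limit or range.

## Working session

There is one attempt and no reset: what is moved stays moved. The work goes in short steps, Python scripts to look and compute and a tool call to move; the robot and the scene stay as the last step left them, time stands still between calls to the robot, and variables do not carry over. Pictures are saved under pics/ and viewed, at most 10 in all, crops included, and the job is handed in when it is done.

Besides the shell and the picture viewer there is one more tool, called after "Request:" as name(argument=value, ...) on one line, values as JSON. apply_moves: Moves the arm, as the interface text tells. Scaled input: -1 to 1 covers 250 mm each way for a shift and 120 degrees each way for a turn. Its arguments: {"type":"object","properties":{"targets":{"type":"array","items":{"type":"object","properties":{"rx":{"type":"number"},"ry":{"type":"number"},"rz":{"type":"number"},"tx":{"type":"number"},"ty":{"type":"number"},"tz":{"type":"number"},"claw":{"type":"number"}}}},"newtons":{"type":"number"}},"required":["targets"]}

```bash
mkdir -p pics; cat > h.py <<'E'
import numpy as np, cv2
from workcell import bot
def shot(n):
    c=bot.get_calibration(n); im,d=bot.get_image(n)
    return im,d,c
def foc(c): return 192/np.tan(np.radians(c['vertical_fov'])/2)
def cloud(d,c):
    f=foc(c); v,u=np.mgrid[:384,:512]
    P=np.stack([(u-c['cx'])/f*d,(v-c['cy'])/f*d,d],-1)
    E=np.array(c['extrinsics']); return P@E[:3,:3].T+E[:3,3]
def proj(p,c):
    E=np.array(c['extrinsics']); q=E[:3,:3].T@(np.array(p)-E[:3,3]); f=foc(c)
    return [q[0]/q[2]*f+c['cx'],q[1]/q[2]*f+c['cy']]
E
python3 - <<'E'
from h import *
np.set_printoptions(precision=3,suppress=True)
ims=[]
for n in['scene','side']:
    im,d,c=shot(n); ims.append(im); P=cloud(d,c)
    print(n,foc(c),c['cx'],c['cy'],np.array(c['extrinsics']).round(3).tolist())
    np.savez(f'{n}.npz',im=im,d=d,P=P)
    for q in['scoop','mat','tray','dish','balance','shield_door','capsule1','bottle','vial','bobbin','tape','plate','tweezers']:
        for r in bot.outline_of(n,q):
            m=r['mask']&(d>0)
            if m.sum() and r['confidence']>.3: print(q,round(r['confidence'],2),np.round(r['xy']),m.sum(),np.median(P[m],0),P[m].min(0),P[m].max(0))
cv2.imwrite('pics/a.png',np.vstack([ims[0],ims[1]])[:,:,::-1][:, :, :])
a=np.vstack(ims)[:,:,::-1]; cv2.imwrite('pics/a.png',ims[0][:,:,::-1].repeat(1,0)); cv2.imwrite('pics/b.png',ims[1][:,:,::-1])
E
```

```text
scene 500.146182666002 255.4771715507739 192.51275749180806 [[0.499, 0.678, -0.539, 1.402], [0.867, -0.386, 0.316, -0.631], [0.006, -0.625, -0.781, 1.411], [0.0, 0.0, 0.0, 1.0]]
scoop 0.88 [ 98. 283.] 924 [ 0.506 -0.688  0.004] [ 0.383 -0.743 -0.011] [ 0.575 -0.629  0.069]
scoop 0.72 [161. 183.] 570 [ 0.238 -0.338  0.005] [ 0.16  -0.456 -0.011] [ 0.303 -0.273  0.068]
scoop 0.56 [229. 255.] 807 [ 0.608 -0.274  0.005] [ 0.477 -0.317 -0.007] [ 0.667 -0.228  0.074]
mat 0.59 [241. 251.] 927 [ 0.617 -0.272  0.001] [ 0.502 -0.324 -0.014] [ 0.708 -0.215  0.05 ]
tray 0.62 [286. 232.] 1426 [ 0.625 -0.056  0.003] [ 0.54  -0.114 -0.011] [0.742 0.002 0.033]
tray 0.31 [346. 191.] 5087 [0.654 0.22  0.087] [ 0.322 -0.017 -0.011] [0.775 0.423 0.477]
dish 0.78 [360. 187.] 669 [0.638 0.216 0.094] [0.562 0.147 0.057] [0.709 0.277 0.123]
balance 0.73 [349. 196.] 4903 [0.656 0.222 0.087] [ 0.391 -0.012 -0.011] [0.775 0.402 0.424]
shield_door 0.94 [342. 147.] 500 [0.484 0.262 0.12 ] [0.425 0.249 0.061] [0.538 0.277 0.169]
capsule1 0.5 [301. 246.] 18 [ 0.714 -0.048  0.014] [ 0.71  -0.058  0.008] [ 0.719 -0.
[... 2030 characters left out ...]
 [0.523 0.274 0.   ] [0.677 0.504 0.202]
vial 0.69 [210. 215.] 87 [ 0.376 -0.004  0.006] [ 0.363 -0.057 -0.004] [0.392 0.057 0.016]
vial 0.46 [243. 236.] 104 [ 0.386 -0.18   0.039] [ 0.376 -0.189 -0.004] [ 0.403 -0.139  0.061]
bobbin 0.67 [355. 236.] 243 [ 0.649 -0.442  0.051] [ 0.63  -0.462 -0.002] [ 0.685 -0.405  0.064]
tape 0.55 [313. 183.] 199 [ 0.754 -0.163  0.019] [ 0.722 -0.196 -0.011] [ 0.804 -0.116  0.031]
plate 0.95 [326. 273.] 709 [ 0.491 -0.472  0.008] [ 0.438 -0.535 -0.006] [ 0.552 -0.407  0.031]
plate 0.71 [218. 147.] 4849 [0.574 0.22  0.081] [ 0.353 -0.024 -0.009] [0.911 0.526 0.346]
tweezers 0.58 [211. 216.] 69 [ 0.376 -0.001  0.006] [ 0.364 -0.047 -0.004] [0.386 0.044 0.016]
```

View pics/a.png

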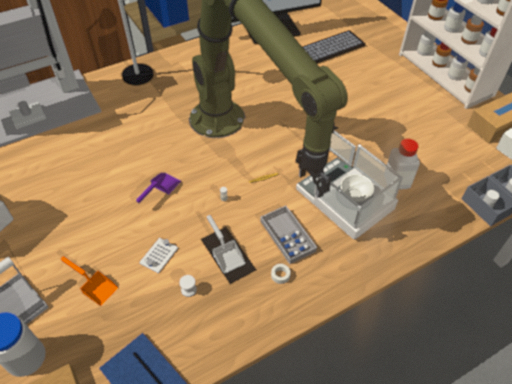

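View pics/b.png

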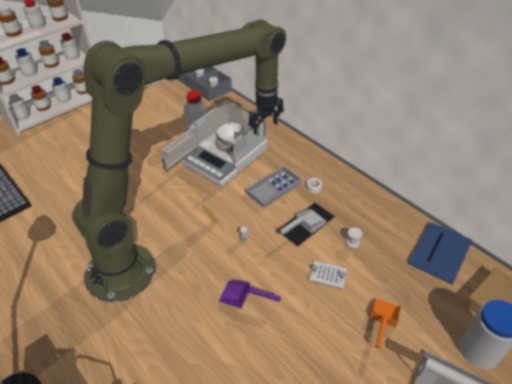

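The scene shows the real scoop on its mat at (230,250), the tray at (288,233), and the balance at (350,190) with its door open. The orange and purple scoops are look-alikes.

```bash
python3 - <<'E'
from h import *
np.set_printoptions(precision=3,suppress=True)
s=bot.read_state(); print(s['time_s'],s['tool_pos'],s['tool_rot'],s['width'],s['contact_force'])
im,d,c=shot('wrist'); P=cloud(d,c); print(c['extrinsics'],foc(c))
cv2.imwrite('pics/c.png',im[:,:,::-1]); np.savez('w0.npz',im=im,d=d,P=P)
for q in['scoop','mat','tray','capsule1']:
    for r in bot.outline_of('wrist',q):
        m=r['mask']&(d>0)
        if m.sum(): print(q,round(r['confidence'],2),np.round(r['xy']),m.sum(),np.median(P[m],0),P[m].min(0),P[m].max(0))
E
```

```text
1.4 [ 0.65  -0.     0.231] [[-0.  1.  0.]
 [ 1.  0. -0.]
 [-0.  0. -1.]] 0.0855194671086915 [-0.674  0.52   0.495]
[[ 1.    -0.    -0.001  0.65 ]
 [-0.001 -0.96  -0.28   0.072]
 [-0.001  0.28  -0.96   0.374]
 [ 0.     0.     0.     1.   ]] 334.0060070418825
scoop 0.9 [236. 347.] 789 [ 0.626 -0.235  0.011] [ 0.582 -0.26   0.002] [0.659 0.011 0.306]
mat 0.73 [192. 341.] 3390 [ 0.574 -0.233  0.003] [ 0.5   -0.282 -0.001] [0.699 0.018 0.318]
tray 0.81 [230. 214.] 14114 [ 0.622 -0.061  0.003] [ 0.537 -0.111 -0.001] [ 0.735 -0.005  0.03 ]
capsule1 0.93 [252. 196.] 375 [ 0.649 -0.034  0.016] [ 0.638 -0.05   0.001] [ 0.658 -0.019  0.019]
capsule1 0.92 [308. 198.] 360 [ 0.706 -0.039  0.016] [ 0.7   -0.056  0.001] [ 0.715 -0.024  0.019]
capsule1 0.84 [306. 236.] 344 [ 0.708 -0.079  0.016] [ 0.699 -0.096  0.001] [ 0.721 -0.065  0.019]
capsule1 0.83 [248. 228.] 304 [ 0.646 -0.074  0.017] [ 0.639 -0.091  0.011] [ 0.653 -0.06   0.02 ]
capsule1 0.81 [279. 200.] 340 [ 0.677 -0.035  0.017] [ 0.668 -0.051  0.009] [ 0.687 -0.022  0.02 ]
capsule1 0.66 [277. 232.] 296 [ 0.675 -0.075  0.016] [ 0.667 -0.091  0.011] [ 0.683 -0.061  0.02 ]
```

View pics/c.png

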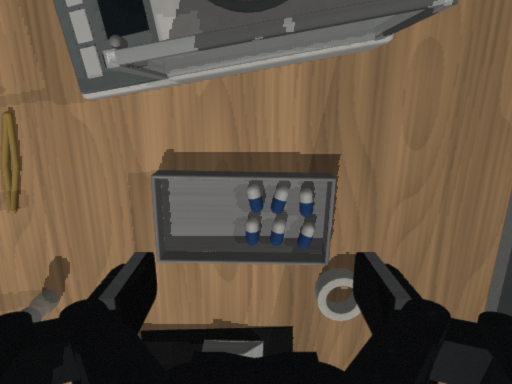

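The wrist view shows the tray with its six capsules in the right half at (245–310, 185–245). The mat's edge is at the bottom, and the door hangs open at the top.

Request:
apply_moves(targets=[{"tx": -0.6, "ty": -0.24, "tz": -0.2, "rz": -0.25}, {"tx": -0.6, "ty": -0.24, "tz": -0.2, "rz": -0.25}, {"tx": -0.6, "ty": -0.24, "tz": -0.2, "rz": -0.25}, {"tx": -0.6, "ty": -0.24, "tz": -0.2, "rz": -0.25}, {"tx": -0.6, "ty": -0.24, "tz": -0.2, "rz": -0.25}])

```text
validation failed for argument at $.ta...
```

Request:
apply_moves(targets=[{"tx": -0.3, "ty": -0.45, "rz": -0.25}, {"tx": -0.3, "ty": -0.45, "rz": -0.25}, {"tx": -0.3, "ty": -0.45, "rz": -0.25}, {"tx": -0.3, "ty": -0.45, "rz": -0.25}, {"tx": -0.3, "ty": -0.45, "rz": -0.25}])

```text
validation failed for argument at $.ta...
```

Request:
apply_moves(targets=[{"rz": -0.25}, {"rz": -0.25}, {"rz": -0.25}, {"rz": -0.25}, {"rz": -0.25}])

```text
validation failed for argument at $.ta...
```

```bash
python3 - <<'E'
from h import *
np.set_printoptions(precision=3,suppress=True)
s=bot.read_state(); print(s['time_s'],s['tool_pos'],s['tool_rot'],s['q'])
im,d,c=shot('wrist'); P=cloud(d,c)
cv2.imwrite('pics/d.png',im[:,:,::-1]); np.savez('w1.npz',im=im,d=d,P=P)
for q in['scoop','mat','tray']:
    for r in bot.outline_of('wrist',q):
        m=r['mask']&(d>0)
        if m.sum(): 
            print(q,round(r['confidence'],2),np.round(r['xy']),m.sum(),np.median(P[m],0),P[m].min(0),P[m].max(0))
            if q=='scoop':
                h=m&(P[...,2]>.05)&(P[...,2]<.075); A=P[h]
                print('handle',h.sum(),A.min(0),A.max(0),np.percentile(A[:,2],[5,50,95]),np.polyfit(A[:,0],A[:,1],1))
# rims in saved views
def rect(A,n):
    print(n,len(A),cv2.minAreaRect((A[:,:2]*1000).astype(np.float32)))
P0=np.load('w0.npz')['P']
m=(P0[...,2]>.024)&(P0[...,2]<.032)&(P0[...,0]>.5)&(P0[...,0]<.76)&(P0[...,1]>-.125)&(P0[...,1]<.02); rect(P0[m],'tray')
dark=(im.max(2)<45)&(P[...,2]<.012)&(P[...,2]>-.003)&(np.abs(P[...,1]+.27)<.08)&(P[...,0]>.44)&(P[...,0]<.76); 
n,l,st,_=cv2.connectedComponentsWithStats(dark.astype(np.uint8)); k=1+st[1:,4].argmax(); rect(P[l==k],'mat')
E
```

```text
1.65 [ 0.65  -0.     0.231] [[-0.  1.  0.]
 [ 1.  0. -0.]
 [-0.  0. -1.]] [ 0.014  0.321 -0.07   1.451  0.023  1.371 -0.057]
scoop 0.59 [234. 347.] 809 [ 0.626 -0.235  0.011] [ 0.583 -0.261  0.002] [ 0.659 -0.232  0.028]Traceback (most recent call last):
  File "<stdin>", line 13, in <module>
    return umr_minimum(a, axis, None, out, keepdims, initial, where)
ValueError: zero-size array to reduction operation minimum which has no identity
```

View pics/d.png

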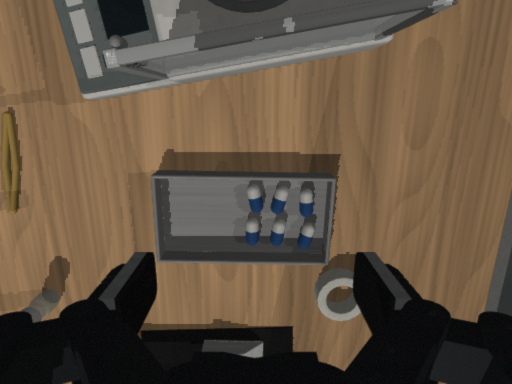

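The move was refused, so nothing changed in the view. All the keys are probably required in each row.

Request:
apply_moves(targets=[{"tx": -0.6, "ty": -0.24, "tz": -0.2, "rx": 0, "ry": 0, "rz": -0.25, "claw": -1}, {"tx": -0.6, "ty": -0.24, "tz": -0.2, "rx": 0, "ry": 0, "rz": -0.25, "claw": -1}, {"tx": -0.6, "ty": -0.24, "tz": -0.2, "rx": 0, "ry": 0, "rz": -0.25, "claw": -1}, {"tx": -0.6, "ty": -0.24, "tz": -0.2, "rx": 0, "ry": 0, "rz": -0.25, "claw": -1}, {"tx": -0.6, "ty": -0.24, "tz": -0.2, "rx": 0, "ry": 0, "rz": -0.25, "claw": -1}])

```text
time_s: 2.17
tool_pos: [0.5877, -0.16, 0.2843]
tool_rot: [[-0.495, 0.869, 0.002], [0.869, 0.495, -0.006], [-0.007, -0.001, -1.0]]
contact_force: [-0.1, -2.2, 0.1]
width: 0.0854
grip_force: 0.0
```

Request:
apply_moves(targets=[{"tx": -0.3, "ty": -0.45, "tz": 0, "rx": 0, "ry": 0, "rz": -0.25, "claw": -1}, {"tx": -0.3, "ty": -0.45, "tz": 0, "rx": 0, "ry": 0, "rz": -0.25, "claw": -1}, {"tx": -0.3, "ty": -0.45, "tz": 0, "rx": 0, "ry": 0, "rz": -0.25, "claw": -1}, {"tx": -0.3, "ty": -0.45, "tz": 0, "rx": 0, "ry": 0, "rz": -0.25, "claw": -1}, {"tx": -0.3, "ty": -0.45, "tz": 0, "rx": 0, "ry": 0, "rz": -0.25, "claw": -1}])

```text
time_s: 2.58
tool_pos: [0.5264, -0.2783, 0.2816]
tool_rot: [[-0.864, 0.504, -0.001], [0.504, 0.864, -0.003], [-0.001, -0.004, -1.0]]
contact_force: [-0.0, 0.6, -0.4]
width: 0.0855
grip_force: 0.0
```

Request:
apply_moves(targets=[{"tx": 0, "ty": 0, "tz": 0, "rx": 0, "ry": 0, "rz": -0.25, "claw": -1}, {"tx": 0, "ty": 0, "tz": 0, "rx": 0, "ry": 0, "rz": -0.25, "claw": -1}, {"tx": 0, "ty": 0, "tz": 0, "rx": 0, "ry": 0, "rz": -0.25, "claw": -1}, {"tx": 0, "ty": 0, "tz": 0, "rx": 0, "ry": 0, "rz": -0.25, "claw": -1}, {"tx": 0, "ty": 0, "tz": 0, "rx": 0, "ry": 0, "rz": -0.25, "claw": -1}])

```text
time_s: 3.0
tool_pos: [0.5301, -0.2713, 0.2814]
tool_rot: [[-1.0, -0.004, 0.0], [-0.004, 1.0, -0.0], [-0.0, -0.0, -1.0]]
contact_force: [0.6, 0.2, 0.1]
width: 0.0857
grip_force: 0.0
```

```bash
cat > look1.py <<'E'
from h import *
np.set_printoptions(precision=4,suppress=True)
s=bot.read_state(); print(s['time_s'],s['tool_pos'],s['q'])
im,d,c=shot('wrist'); P=cloud(d,c)
cv2.imwrite('pics/e.png',im[:,:,::-1]); np.savez('w1.npz',im=im,d=d,P=P)
def rect(A,n): print(n,len(A),cv2.minAreaRect((A[:,:2]*1000).astype(np.float32)))
for q in['scoop','mat']:
    for r in bot.outline_of('wrist',q):
        m=r['mask']&(d>0)
        if m.sum(): 
            print(q,round(r['confidence'],2),np.round(r['xy']),m.sum(),np.median(P[m],0),P[m].min(0),P[m].max(0))
            if q=='scoop':
                A=P[m&(P[...,2]>.05)&(P[...,2]<.075)]
                if len(A)>20: print('handle',len(A),A.min(0),A.max(0),np.percentile(A[:,2],[5,50,95]),np.polyfit(A[:,0],A[:,1],1),A.mean(0))
                rect(P[m&(P[...,2]<.045)&(P[...,2]>-.003)],'bowl')
P0=np.load('w0.npz')['P']
m=(P0[...,2]>.024)&(P0[...,2]<.032)&(P0[...,0]>.5)&(P0[...,0]<.76)&(P0[...,1]>-.125)&(P0[...,1]<.02); rect(P0[m],'tray')
dark=(im.max(2)<45)&(P[...,2]<.012)&(P[...,2]>-.003)&(np.abs(P[...,1]+.27)<.08)&(P[...,0]>.44)&(P[...,0]<.76)
n,l,st,_=cv2.connectedComponentsWithStats(dark.astype(np.uint8)); k=1+st[1:,4].argmax(); rect(P[l==k],'mat')
E
python3 look1.py
```

```text
3.0 [ 0.5301 -0.2713  0.2814] [ 0.4709  0.1868 -0.0494  1.5166  0.0092  1.4382  1.9958]
scoop 0.35 [398. 263.] 192 [ 0.6715 -0.0765  0.0156] [ 0.522  -0.2167  0.002 ] [ 0.6826 -0.0573  0.3072]
bowl 187 ((673.505859375, -74.96441650390625), (36.37778091430664, 13.05621337890625), 62.871822357177734)
mat 0.81 [263. 187.] 6641 [ 0.5656 -0.2574  0.0028] [ 0.4997 -0.3203 -0.0019] [ 0.7023 -0.2148  0.0368]
tray 2103 ((636.3453369140625, -58.50660705566406), (104.23986053466797, 197.47454833984375), 88.8709716796875)
mat 4471 ((600.0327758789062, -266.6268005371094), (199.40977478027344, 98.10572052001953), 0.9427521824836731)
```

View pics/e.png

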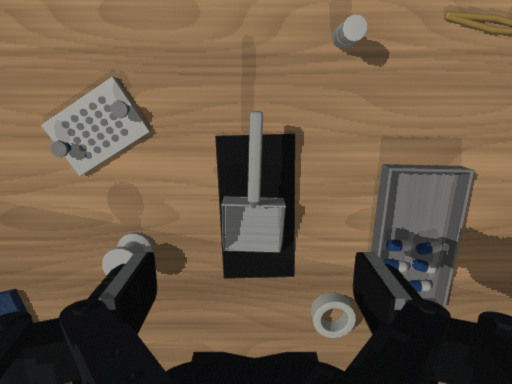

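The scoop's handle runs from (256,115) to (254,200), with the bowl at (252,225) on the mat. The tray is at the right.

```bash
python3 - <<'E'
from h import *
np.set_printoptions(precision=4,suppress=True)
D=np.load('w1.npz'); P=D['P']; im=D['im']; v,u=np.mgrid[:384,:512]
R=(u>200)&(u<320)&(v>90)&(v<290)
m=R&(P[...,2]>.052)&(P[...,2]<.075); A=P[m]
print('handle',len(A),A.min(0),A.max(0),np.percentile(A[:,2],[5,50,95]),cv2.minAreaRect((A[:,:2]*1000).astype(np.float32)))
m=R&(P[...,2]<.045)&(im.min(2)>60)&(v>185)&(v<255)&(u>215)&(u<292); A=P[m]
print('bowl',len(A),A.min(0),A.max(0),cv2.minAreaRect((A[:,:2]*1000).astype(np.float32)))
fl=(v>210)&(v<245)&(u>235)&(u<275); print('floor z',np.median(P[fl][:,2]))
for row in range(190,262,4): print(row,np.where(m[row])[0][[0,-1]] if m[row].any() else '', P[row,250])
# side view handle
D=np.load('side.npz');P=D['P']; im=D['im']
m=(P[...,2]>.05)&(P[...,2]<.08)&(np.abs(P[...,1]+.27)<.05)&(P[...,0]>.42)&(P[...,0]<.7); A=P[m]
print('side handle',len(A),A.min(0),A.max(0),np.median(A,0),np.percentile(A[:,2],[50,90]),cv2.minAreaRect((A[:,:2]*1000).astype(np.float32)))
D=np.load('scene.npz');P=D['P']
m=(P[...,2]>.05)&(P[...,2]<.08)&(np.abs(P[...,1]+.27)<.05)&(P[...,0]>.42)&(P[...,0]<.7); A=P[m]
print('scene handle',len(A),np.median(A,0),cv2.minAreaRect((A[:,:2]*1000).astype(np.float32)))
E
```

```text
handle 1174 [ 0.4702 -0.2781  0.0521] [ 0.5758 -0.263   0.0683] [0.0635 0.0656 0.0669] ((523.0419311523438, -270.81988525390625), (14.01192569732666, 105.57820129394531), 88.48274993896484)
bowl 3380 [ 0.5676 -0.324  -0.0027] [ 0.666  -0.2334  0.0446] ((618.3789672851562, -278.8869323730469), (88.36852264404297, 98.45487213134766), 87.9162826538086)
floor z 0.004607681043621165
190 [216 217] [ 0.5554 -0.2758  0.0651]
194 [216 218] [ 0.5597 -0.2758  0.0661]
198 [216 277] [ 0.5645 -0.2758  0.0658]
202 [216 258] [ 0.5695 -0.2758  0.0647]
206 [216 285] [ 0.5861 -0.2763  0.0278]
210 [216 284] [ 0.5986 -0.2766  0.0062]
214 [216 284] [ 0.6051 -0.2766  0.0035]
218 [216 283] [ 0.6107 -0.2766  0.0038]
222 [216 283] [ 0.6167 -0.2767  0.003 ]
226 [216 282] [ 0.6216 -0.2766  0.0051]
230 [216 282] [ 0.6276 -0.2766  0.0045]
234 [216 282] [ 0.6326 -0.2766  0.0063]
238 [216 281] [ 0.6384 -0.2766  0.0064]
242 [216 281] [ 0.6452 -0.2767  0.0042]
246 [216 280] [ 0.6513 -0.2767  0.004 ]
250 [216 279] [ 0.6574 -0.2767  0.0037]
254 [216 221] [ 0.6643 -0.2767  0.002 ]
258  [ 0.6703 -0.2767  0.002 ]
side handle 138 [ 0.4689 -0.2849  0.0509] [ 0.5725 -0.2661  0.074 ] [ 0.519  -0.2783  0.0641] [0.0641 0.0684] ((520.789794921875, -275.3053894042969), (18.325429916381836, 103.62020111083984), 89.05005645751953)
scene handle 132 [ 0.5306 -0.2745  0.062 ] ((532.0344848632812, -272.736083984375), (16.456377029418945, 110.2526626586914), 88.2366714477539)
```

Request:
apply_moves(targets=[{"tx": -0.02, "ty": 0, "tz": 0.8, "rx": 0, "ry": 0, "rz": 0.014, "claw": -1}, {"tx": -0.02, "ty": 0, "tz": 0.8, "rx": 0, "ry": 0, "rz": 0.014, "claw": -1}, {"tx": -0.02, "ty": 0, "tz": 0.8, "rx": 0, "ry": 0, "rz": 0.014, "claw": -1}, {"tx": -0.02, "ty": 0, "tz": 0.8, "rx": 0, "ry": 0, "rz": 0.014, "claw": -1}, {"tx": -0.02, "ty": 0, "tz": 0.8, "rx": 0, "ry": 0, "rz": 0.014, "claw": -1}])

```text
time_s: 3.57
tool_pos: [0.5339, -0.2706, 0.0783]
tool_rot: [[-0.999, 0.032, -0.002], [0.032, 0.999, 0.001], [0.002, 0.001, -1.0]]
contact_force: [0.1, -0.3, -0.8]
width: 0.0852
grip_force: 0.0
```

Request:
apply_moves(targets=[{"tx": 0, "ty": 0, "tz": 0.08, "rx": 0, "ry": 0, "rz": 0, "claw": -1}, {"tx": 0, "ty": 0, "tz": 0.17, "rx": 0, "ry": 0, "rz": 0, "claw": -1}, {"tx": 0, "ty": 0, "tz": 0.17, "rx": 0, "ry": 0, "rz": 0, "claw": -1}, {"tx": 0, "ty": 0, "tz": 0.17, "rx": 0, "ry": 0, "rz": 0, "claw": -1}])

```text
time_s: 3.9
tool_pos: [0.5343, -0.2708, 0.038]
tool_rot: [[-1.0, 0.031, -0.002], [0.031, 1.0, 0.001], [0.002, 0.001, -1.0]]
contact_force: [0.3, -0.5, 0.2]
width: 0.0853
grip_force: 0.0
```

Request:
apply_moves(newtons=100, targets=[{"tx": 0, "ty": 0, "tz": 0, "rx": 0, "ry": 0, "rz": 0, "claw": 1}, {"tx": 0, "ty": 0, "tz": 0, "rx": 0, "ry": 0, "rz": 0, "claw": 1}, {"tx": 0, "ty": 0, "tz": 0, "rx": 0, "ry": 0, "rz": 0, "claw": 1}, {"tx": 0, "ty": 0, "tz": 0, "rx": 0, "ry": 0, "rz": 0, "claw": 1}, {"tx": 0, "ty": 0, "tz": 0, "rx": 0, "ry": 0, "rz": 0, "claw": 1}])

```text
time_s: 4.32
tool_pos: [0.5357, -0.2715, 0.0399]
tool_rot: [[-1.0, 0.03, 0.002], [0.03, 1.0, -0.001], [-0.002, -0.001, -1.0]]
contact_force: [0.1, 0.3, -0.7]
width: 0.0257
grip_force: 0.0
```

Request:
apply_moves(newtons=100, targets=[{"tx": 0, "ty": 0, "tz": 0, "rx": 0, "ry": 0, "rz": 0, "claw": 1}, {"tx": 0, "ty": 0, "tz": 0, "rx": 0, "ry": 0, "rz": 0, "claw": 1}, {"tx": 0, "ty": 0, "tz": 0, "rx": 0, "ry": 0, "rz": 0, "claw": 1}])

```text
time_s: 4.57
tool_pos: [0.5354, -0.2714, 0.0396]
tool_rot: [[-1.0, 0.029, 0.001], [0.029, 1.0, -0.0], [-0.001, -0.0, -1.0]]
contact_force: [-2.0, 0.2, 3.5]
width: 0.0121
grip_force: 97.5
```

```bash
python3 - <<'E'
from h import *
from scipy.spatial.transform import Rotation as Ro
np.set_printoptions(precision=4,suppress=True)
s=bot.read_state(); print(s['q'],s['tool_pos'])
# tray & balance geometry from scene/wrist start clouds
P0=np.load('w0.npz')['P']
for nm in['w0','scene','side']:
    P=np.load(nm+'.npz')['P']
    m=(P[...,2]>.023)&(P[...,2]<.033)&(P[...,0]>.52)&(P[...,0]<.75)&(P[...,1]>-.12)&(P[...,1]<.01)
    print(nm,'tray',cv2.minAreaRect((P[m][:,:2]*1000).astype(np.float32)))
    m=(P[...,2]>.112)&(P[...,2]<.126)&(np.hypot(P[...,0]-.65,P[...,1]-.22)<.085)
    A=P[m][:,:2]
    if len(A)>20:
        M=np.c_[2*A,np.ones(len(A))]; sol=np.linalg.lstsq(M,(A**2).sum(1),rcond=None)[0]; print(nm,'dish circle',len(A),sol[:2],np.sqrt(sol[2]+sol[0]**2+sol[1]**2))
    m=(P[...,2]>.155)&(P[...,2]<.18)&(P[...,0]>.38)&(P[...,0]<.8)&(P[...,1]>.05)&(P[...,1]<.36)
    print(nm,'shield top',m.sum(),P[m].min(0) if m.sum() else '',P[m].max(0)if m.sum() else '')
    m=(P[...,2]>.03)&(P[...,2]<.07)&(P[...,0]>.38)&(P[...,0]<.82)&(P[...,1]>.03)&(P[...,1]<.36)
    print(nm,'body',m.sum(),cv2.minAreaRect((P[m][:,:2]*1000).astype(np.float32)))
E
```

```text
[ 0.4664  0.3791 -0.0496  1.7798  0.0221  0.9825  1.9495] [ 0.5354 -0.2714  0.0396]
w0 tray ((636.3453369140625, -58.50660705566406), (104.23986053466797, 197.47454833984375), 88.8709716796875)
w0 shield top 6313 [0.5589 0.088  0.155 ] [0.7566 0.122  0.1781]
w0 body 13429 ((619.90380859375, 136.99319458007812), (287.7152404785156, 85.7452392578125), 9.54286003112793)
scene tray ((642.151123046875, -61.50728225708008), (104.83948516845703, 198.5274658203125), 89.60164642333984)
scene dish circle 186 [0.6511 0.2277] 0.059358465489740525
scene shield top 733 [0.4328 0.0897 0.155 ] [0.7629 0.3216 0.1798]
scene body 1762 ((604.6709594726562, 191.2266082763672), (313.5679626464844, 212.6908416748047), 9.583266258239746)
side tray ((637.7725830078125, -63.2593879699707), (108.41432189941406, 203.01939392089844), 89.31829071044922)
side dish circle 164 [0.6492 0.2267] 0.06010410815023433
side shield top 540 [0.3828 0.0837 0.155 ] [0.7555 0.3169 0.1799]
side body 1747 ((603.1536865234375, 190.85693359375), (303.0333251953125, 218.63796997070312), 10.263354301452637)
```

Request:
apply_moves(targets=[{"tx": 0, "ty": 0, "tz": -0.12, "rx": 0, "ry": 0, "rz": 0, "claw": 1}, {"tx": 0, "ty": 0, "tz": -0.24, "rx": 0, "ry": 0, "rz": 0, "claw": 1}, {"tx": 0.04, "ty": 0.1, "tz": -0.24, "rx": 0, "ry": 0, "rz": -0.0046, "claw": 1}, {"tx": 0.04, "ty": 0.2, "tz": -0.24, "rx": 0, "ry": 0, "rz": -0.0046, "claw": 1}])

```text
time_s: 4.9
tool_pos: [0.5259, -0.2231, 0.1004]
tool_rot: [[-1.0, 0.024, 0.002], [0.024, 1.0, -0.002], [-0.002, -0.002, -1.0]]
contact_force: [-0.3, 1.3, -2.5]
width: 0.0122
grip_force: 97.8
```

Request:
apply_moves(targets=[{"tx": 0.109, "ty": 0.15, "tz": 0, "rx": 0, "ry": 0, "rz": 0, "claw": 1}, {"tx": 0.109, "ty": 0.3, "tz": 0, "rx": 0, "ry": 0, "rz": 0, "claw": 1}, {"tx": 0.109, "ty": 0.45, "tz": 0, "rx": 0, "ry": 0, "rz": 0, "claw": 1}, {"tx": 0.109, "ty": 0.6, "tz": 0, "rx": 0, "ry": 0, "rz": 0, "claw": 1}, {"tx": 0.109, "ty": 0.658, "tz": 0, "rx": 0, "ry": 0, "rz": 0, "claw": 1}])

```text
time_s: 5.32
tool_pos: [0.5018, -0.0494, 0.0985]
tool_rot: [[-1.0, 0.013, -0.001], [0.013, 1.0, 0.003], [0.001, 0.003, -1.0]]
contact_force: [-0.2, 0.4, -1.2]
width: 0.0124
grip_force: 97.9
```

Request:
apply_moves(targets=[{"tx": 0, "ty": 0, "tz": 0, "rx": 0, "ry": 0, "rz": 0, "claw": 1}, {"tx": 0, "ty": 0, "tz": 0, "rx": 0, "ry": 0, "rz": 0, "claw": 1}])

```text
time_s: 5.48
tool_pos: [0.5021, -0.0552, 0.0984]
tool_rot: [[-1.0, 0.017, -0.001], [0.017, 1.0, -0.0], [0.001, -0.0, -1.0]]
contact_force: [-0.2, -0.8, -2.5]
width: 0.0122
grip_force: 97.9
```

```bash
python3 - <<'E'
from h import *
np.set_printoptions(precision=4,suppress=True)
s=bot.read_state(); print(s['time_s'],s['tool_pos'],s['tool_rot'],s['q'],s['width'],s['grip_force'])
im,d,c=shot('wrist'); P=cloud(d,c)
cv2.imwrite('pics/f.png',im[:,:,::-1]); np.savez('w2.npz',im=im,d=d,P=P)
m=(P[...,2]>.024)&(P[...,2]<.032)&(P[...,0]>.5)&(P[...,0]<.76)&(P[...,1]>-.125)&(P[...,1]<.01); print(cv2.minAreaRect((P[m][:,:2]*1000).astype(np.float32)))
for r in bot.outline_of('wrist','capsule1'):
    m=r['mask']&(d>0)
    if m.sum(): print(round(r['confidence'],2),np.round(r['xy']),m.sum(),np.median(P[m],0))
for r in bot.outline_of('wrist','scoop')[:1]:
    m=r['mask']&(d>0); print('scoop',r['confidence'],P[m].min(0),P[m].max(0),np.median(P[m],0))
E
```

```text
5.4833 [ 0.5021 -0.0552  0.0984] [[-0.9999  0.0171 -0.0009]
 [ 0.0171  0.9999 -0.0003]
 [ 0.0009 -0.0004 -1.    ]] [ 0.2417  0.1354 -0.1973  1.957   0.0309  1.0528  1.5845] 0.012216064033852683 97.94403076171875
((551.4537963867188, -57.00830078125), (103.22380828857422, 28.8853759765625), 89.13562774658203)
scoop 0.92 [ 0.4371 -0.0708 -0.0014] [ 0.5884 -0.0394  0.1738] [ 0.4791 -0.0544  0.1244]
```

View pics/f.png

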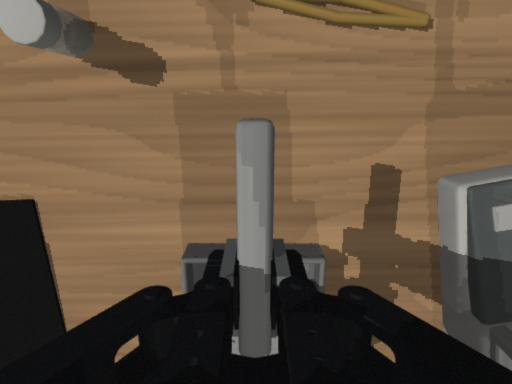

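The handle (255,120–350) is straight in the fingers, and the tray's near wall is at row 252, centred under the scoop. I'll lower it now.

Request:
apply_moves(targets=[{"tx": -0.01, "ty": -0.004, "tz": 0.1, "rx": 0, "ry": 0, "rz": 0, "claw": 1}, {"tx": -0.01, "ty": -0.004, "tz": 0.2, "rx": 0, "ry": 0, "rz": 0, "claw": 1}, {"tx": -0.01, "ty": -0.004, "tz": 0.23, "rx": 0, "ry": 0.008, "rz": 0, "claw": 1}, {"tx": -0.01, "ty": -0.004, "tz": 0.236, "rx": 0, "ry": 0.008, "rz": 0, "claw": 1}, {"tx": -0.01, "ty": -0.004, "tz": 0.236, "rx": 0, "ry": 0.008, "rz": 0, "claw": 1}])

```text
time_s: 6.05
tool_pos: [0.5052, -0.0583, 0.0398]
tool_rot: [[-1.0, 0.022, -0.018], [0.022, 1.0, 0.0], [0.018, -0.0, -1.0]]
contact_force: [1.0, -0.8, -2.1]
width: 0.0122
grip_force: 98.7
```

```bash
cat > st.py <<'E'
from h import *
np.set_printoptions(precision=4,suppress=True)
s=bot.read_state()
for k in['time_s','tool_pos','tool_rot','q','contact_force','torque','width','grip_force']: print(k,np.array(s[k]).tolist() if 0 else np.array(s[k]))
E
python3 st.py
```

```text
time_s 6.05
tool_pos [ 0.5052 -0.0583  0.0398]
tool_rot [[-0.9996  0.0219 -0.0178]
 [ 0.0219  0.9998  0.0002]
 [ 0.0178 -0.0002 -0.9998]]
q [ 0.2366  0.2291 -0.1915  1.9829  0.0539  0.9522  1.5668]
contact_force [ 0.9914 -0.7963 -2.0608]
torque [0.0077 0.053  0.051 ]
width 0.012241557716091377
grip_force 98.66857051849365
```

Request:
apply_moves(targets=[{"tx": -0.04, "ty": 0.008, "tz": 0.002, "rx": 0, "ry": 0, "rz": 0, "claw": 1}, {"tx": -0.08, "ty": 0.008, "tz": 0.002, "rx": 0, "ry": 0, "rz": 0, "claw": 1}, {"tx": -0.12, "ty": 0.008, "tz": 0.002, "rx": 0, "ry": 0, "rz": 0, "claw": 1}, {"tx": -0.16, "ty": 0.008, "tz": 0.002, "rx": 0, "ry": 0, "rz": 0, "claw": 1}, {"tx": -0.2, "ty": 0.008, "tz": 0.002, "rx": 0, "ry": 0, "rz": 0, "claw": 1}])

```text
time_s: 6.47
tool_pos: [0.5568, -0.0561, 0.0391]
tool_rot: [[-1.0, 0.02, -0.016], [0.02, 1.0, 0.0], [0.016, -0.0, -1.0]]
contact_force: [-1.6, 0.4, 4.7]
width: 0.0122
grip_force: 99.3
```

Request:
apply_moves(targets=[{"tx": -0.03, "ty": 0, "tz": 0, "rx": 0, "ry": 0, "rz": 0, "claw": 1}, {"tx": -0.06, "ty": 0, "tz": 0, "rx": 0, "ry": 0, "rz": 0, "claw": 1}, {"tx": -0.08, "ty": 0, "tz": 0, "rx": 0, "ry": 0, "rz": 0, "claw": 1}, {"tx": -0.1, "ty": 0, "tz": 0, "rx": 0, "ry": 0, "rz": 0, "claw": 1}])

```text
time_s: 6.8
tool_pos: [0.5814, -0.0565, 0.039]
tool_rot: [[-1.0, 0.02, -0.016], [0.02, 1.0, 0.0], [0.016, -0.0, -1.0]]
contact_force: [-3.3, 0.9, 7.7]
width: 0.0124
grip_force: 99.7
```

```bash
python3 st.py; python3 - <<'E'
from h import *
a=shot('scene'); b=shot('side')
o=[]
for (im,d,c) in(a,b):
    u,v=map(int,proj([.65,-.058,.02],c)); o.append(cv2.resize(im[max(v-45,0):v+45,max(u-60,0):u+60],(480,360),interpolation=cv2.INTER_CUBIC))
cv2.imwrite('pics/g.png',np.hstack([cv2.resize(x,(400,300)) for x in o])[:,:,::-1])
E
```

```text
time_s 6.8
tool_pos [ 0.5814 -0.0565  0.039 ]
tool_rot [[-0.9997  0.0196 -0.0157]
 [ 0.0196  0.9998  0.0002]
 [ 0.0157 -0.0002 -0.9999]]
q [ 0.2074  0.3685 -0.185   1.8015  0.0796  0.9945  1.5412]
contact_force [-3.3161  0.9494  7.6766]
torque [0.0272 0.5129 0.0449]
width 0.012400813392008788
grip_force 99.73650813102722
```

View pics/g.png

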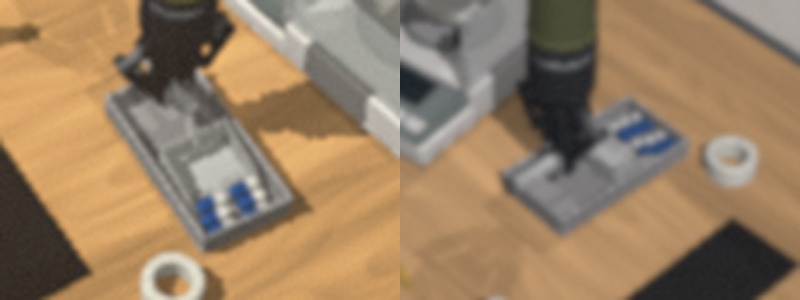

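The capsules have bunched against the far wall in front of the lip, at (200–265, 185–225) in the left crop. I'll push the lip on under them.

Request:
apply_moves(targets=[{"tx": -0.016, "ty": 0, "tz": 0, "rx": 0, "ry": 0, "rz": 0, "claw": 1}, {"tx": -0.032, "ty": 0, "tz": 0, "rx": 0, "ry": 0, "rz": 0, "claw": 1}, {"tx": -0.048, "ty": 0, "tz": -0.001, "rx": 0, "ry": 0, "rz": 0, "claw": 1}, {"tx": -0.064, "ty": 0, "tz": -0.001, "rx": 0, "ry": 0, "rz": 0, "claw": 1}, {"tx": -0.076, "ty": 0, "tz": -0.001, "rx": 0, "ry": 0, "rz": 0, "claw": 1}])

```text
time_s: 7.32
tool_pos: [0.5999, -0.0569, 0.039]
tool_rot: [[-1.0, 0.02, -0.016], [0.02, 1.0, 0.0], [0.016, -0.0, -1.0]]
contact_force: [-3.4, 0.4, 7.8]
width: 0.0121
grip_force: 99.9
```

Request:
apply_moves(targets=[{"tx": -0.008, "ty": 0, "tz": 0, "rx": 0, "ry": 0, "rz": 0, "claw": 1}, {"tx": -0.016, "ty": 0, "tz": 0, "rx": 0, "ry": 0, "rz": 0, "claw": 1}])

```text
time_s: 7.48
tool_pos: [0.6038, -0.057, 0.039]
tool_rot: [[-1.0, 0.02, -0.016], [0.02, 1.0, 0.0], [0.016, -0.0, -1.0]]
contact_force: [-3.5, -0.3, 8.8]
width: 0.0124
grip_force: 99.9
```

```bash
python3 st.py; python3 - <<'E'
from h import *
a=shot('scene'); b=shot('side')
o=[]
for (im,d,c) in(a,b):
    u,v=map(int,proj([.69,-.058,.02],c)); o.append(cv2.resize(im[max(v-24,0):v+24,max(u-32,0):u+32],(400,300),interpolation=cv2.INTER_CUBIC))
cv2.imwrite('pics/i.png',np.hstack(o)[:,:,::-1])
E
```

```text
time_s 7.4833
tool_pos [ 0.6038 -0.057   0.039 ]
tool_rot [[-0.9997  0.0197 -0.016 ]
 [ 0.0197  0.9998  0.0001]
 [ 0.016  -0.0002 -0.9999]]
q [ 0.1996  0.4092 -0.1818  1.7442  0.0855  1.0119  1.5371]
contact_force [-3.4741 -0.2825  8.8232]
torque [0.0459 0.4535 0.0217]
width 0.012439338059728758
grip_force 99.91113066673279
```

View pics/i.png

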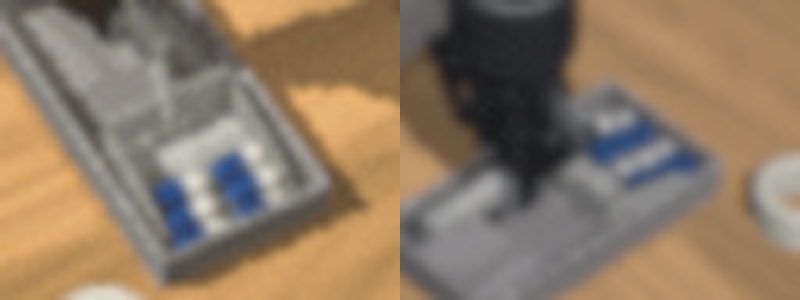

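Request:
apply_moves(targets=[{"tx": -0.006, "ty": 0, "tz": 0, "rx": 0, "ry": 0, "rz": 0, "claw": 1}, {"tx": -0.012, "ty": 0, "tz": 0, "rx": 0, "ry": 0, "rz": 0, "claw": 1}, {"tx": -0.012, "ty": 0, "tz": 0, "rx": 0, "ry": 0, "rz": 0, "claw": 1}])

```text
time_s: 7.83
tool_pos: [0.6066, -0.057, 0.039]
tool_rot: [[-1.0, 0.02, -0.016], [0.02, 1.0, 0.0], [0.016, -0.0, -1.0]]
contact_force: [-3.6, 0.4, 8.7]
width: 0.0121
grip_force: 100.1
```

Request:
apply_moves(targets=[{"tx": 0.012, "ty": 0, "tz": -0.015, "rx": 0, "ry": -0.04, "rz": 0, "claw": 1}, {"tx": 0.022, "ty": 0, "tz": -0.04, "rx": 0, "ry": -0.08, "rz": 0, "claw": 1}, {"tx": 0.03, "ty": 0, "tz": -0.07, "rx": 0, "ry": -0.12, "rz": 0, "claw": 1}, {"tx": 0.035, "ty": 0, "tz": -0.1, "rx": 0, "ry": -0.16, "rz": 0, "claw": 1}, {"tx": 0.035, "ty": 0, "tz": -0.13, "rx": 0, "ry": -0.17, "rz": 0, "claw": 1}])

```text
time_s: 8.25
tool_pos: [0.5932, -0.0569, 0.0679]
tool_rot: [[-0.944, 0.02, 0.329], [0.019, 1.0, -0.007], [-0.329, -0.0, -0.944]]
contact_force: [-1.9, 0.4, -3.4]
width: 0.012
grip_force: 98.3
```

```bash
python3 st.py; python3 - <<'E'
from h import *
a=shot('scene'); b=shot('side')
o=[]
for (im,d,c) in(a,b):
    u,v=map(int,proj([.67,-.058,.05],c)); o.append(cv2.resize(im[max(v-30,0):v+30,max(u-40,0):u+40],(400,300),interpolation=cv2.INTER_CUBIC))
cv2.imwrite('pics/j.png',np.hstack(o)[:,:,::-1])
E
```

```text
time_s 8.25
tool_pos [ 0.5932 -0.0569  0.0679]
tool_rot [[-0.9443  0.02    0.3285]
 [ 0.0189  0.9998 -0.0067]
 [-0.3286 -0.0001 -0.9445]]
q [ 0.2554  0.1471 -0.2084  2.0616  0.0339  0.6016  1.5804]
contact_force [-1.9421  0.4378 -3.4206]
torque [0.0427 0.8664 0.0544]
width 0.011996643932897092
grip_force 98.3473527431488
```

View pics/j.png

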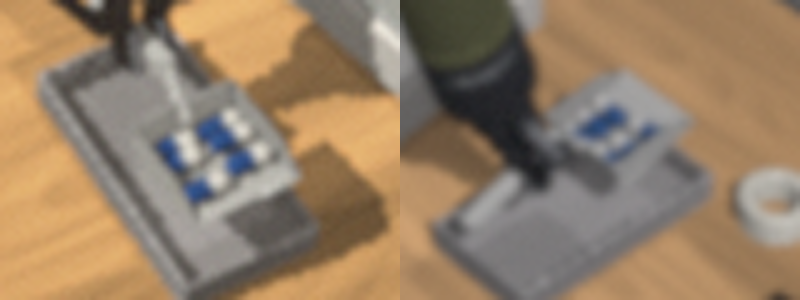

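The scoop is up and tilted back, with all the visible capsules resting in the bowl and the tray under it empty.

Request:
apply_moves(targets=[{"tx": -0.06, "ty": 0, "tz": -0.12, "rx": 0, "ry": 0.02, "rz": 0, "claw": 1}, {"tx": -0.1, "ty": 0, "tz": -0.25, "rx": 0, "ry": 0.03, "rz": 0, "claw": 1}, {"tx": -0.15, "ty": 0, "tz": -0.4, "rx": 0, "ry": 0.03, "rz": 0, "claw": 1}, {"tx": -0.18, "ty": 0, "tz": -0.5, "rx": 0, "ry": 0.03, "rz": 0, "claw": 1}, {"tx": -0.18, "ty": 0, "tz": -0.52, "rx": 0, "ry": 0.03, "rz": 0, "claw": 1}])

```text
time_s: 8.77
tool_pos: [0.602, -0.0569, 0.2155]
tool_rot: [[-0.959, 0.019, 0.283], [0.018, 1.0, -0.006], [-0.283, -0.001, -0.959]]
contact_force: [0.5, -0.3, -1.5]
width: 0.0125
grip_force: 98.5
```

```bash
python3 st.py; cat > kin.py <<'E'
import numpy as np
from scipy.spatial.transform import Rotation as Ro
from scipy.optimize import least_squares
lo=np.array([-2.86,-.3,-1.38,.06,-1.56,.09,-2.69]); hi=np.array([2.86,2.09,1.24,2.45,4.7,2.05,2.69])
def fk(q,p,s=(-1,-1,-1,-1)):
    R=Ro.identity(); x=np.zeros(3)
    for ax,a,off in[('z',s[0]*q[0],(0,0,p[0])),('y',q[1],(p[4],0,p[1])),('z',s[1]*q[2],(0,0,0)),('y',q[3],(p[5],0,p[2])),('z',s[2]*q[4],(0,0,0)),('y',q[5],(0,0,p[3])),('z',s[3]*q[6],(0,0,0))]:
        R=R*Ro.from_euler(ax,a); x=x+R.apply(off)
    return x,R
D=[([0.014,0.321,-0.07,1.45,0.023,1.371,-0.057],[.65,0,.231]),
([0.4709,0.1868,-0.0494,1.5166,0.0092,1.4382,1.9958],[.5301,-.2713,.2814]),
([0.4664,0.3791,-0.0496,1.7798,0.0221,0.9825,1.9495],[.5354,-.2714,.0396]),
([0.2417,0.1354,-0.1973,1.957,0.0309,1.0528,1.5845],[.5021,-.0552,.0984]),
([0.1996,0.4092,-0.1818,1.7442,0.0855,1.0119,1.5371],[.6038,-.057,.039]),
([0.2554,0.1471,-0.2084,2.0616,0.0339,0.6016,1.5804],[.5932,-.0569,.0679])]
import itertools
best=None
for s in itertools.product([-1],[1,-1],[1,-1],[-1]):
    f=lambda p:np.concatenate([fk(q,p,s)[0]-x for q,x in D])
    r=least_squares(f,[.35,.4,.4,.2,0,0])
    if best is None or r.cost<best[0]: best=(r.cost,s,r.x,np.abs(r.fun).max())
S,PR=best[1],best[2]
if __name__=='__main__':
    np.set_printoptions(precision=4,suppress=True); print(best)
    for q,x in D[-2:]: print(fk(q,PR,S)[1].as_matrix())
E
python3 kin.py
```

```text
time_s 8.7667
tool_pos [ 0.602  -0.0569  0.2155]
tool_rot [[-0.959   0.0193  0.2827]
 [ 0.0183  0.9998 -0.0061]
 [-0.2828 -0.0007 -0.9592]]
q [ 0.2605  0.0369 -0.2087  1.844  -0.0015  0.9749  1.6053]
contact_force [ 0.5466 -0.2786 -1.4608]
torque [ 0.0234  0.4359 -0.0477]
width 0.012479145453716
grip_force 98.46479058265686
(np.float64(0.0015517842712431291), (-1, -1, -1, -1), array([ 0.2054,  0.4541,  0.459 ,  0.3141,  0.055 , -0.0032]), np.float64(0.022667321728478566))
[[-0.0196 -0.9997 -0.016 ]
 [-0.9998  0.0196  0.    ]
 [ 0.0003  0.016  -0.9999]]
[[-0.02   -0.9443  0.3285]
 [-0.9998  0.0189 -0.0067]
 [ 0.0001 -0.3286 -0.9445]]
```

```bash
python3 - <<'E'
from h import *
np.set_printoptions(precision=4,suppress=True)
for n in['scene','side']:
    im,d,c=shot(n); P=cloud(d,c); np.savez(n+'2.npz',im=im,d=d,P=P)
    for q in['capsule1','dish','shield_door']:
        for r in bot.outline_of(n,q):
            m=r['mask']&(d>0)
            if m.sum() and r['confidence']>.3: print(n,q,round(r['confidence'],2),np.round(r['xy']),m.sum(),np.median(P[m],0))
# balance fit: outline housing/shield planes
E
```

```text
scene capsule1 0.46 [258. 178.] 59 [ 0.3774 -0.0203  0.0014]
scene capsule1 0.38 [306. 207.] 26 [ 0.7014 -0.0477  0.2201]
scene dish 0.55 [359. 189.] 683 [0.6382 0.2167 0.0946]
scene shield_door 0.89 [337. 143.] 791 [0.453  0.2567 0.1193]
side capsule1 0.35 [279. 146.] 367 [ 0.6777 -0.0649  0.2068]
side dish 0.83 [231. 135.] 380 [0.6634 0.2209 0.1003]
side shield_door 0.94 [180. 146.] 780 [0.4385 0.2527 0.1196]
side shield_door 0.72 [192. 107.] 599 [0.6116 0.3928 0.1429]
```

```bash
cat > kin.py <<'E'
import numpy as np
from scipy.spatial.transform import Rotation as Ro
from scipy.optimize import least_squares
lo=np.array([-2.86,-.3,-1.38,.06,-1.56,.09,-2.69]); hi=np.array([2.86,2.09,1.24,2.45,4.7,2.05,2.69])
OFF=Ro.from_matrix([[0,-1,0],[1,0,0],[0,0,1.]]) # placeholder, tool yaw offset
def fk(q,p):
    x=np.zeros(3); R=Ro.identity()
    for ax,a,o in[('z',-q[0],(p[4],0,p[0])),('y',q[1],(0,0,0)),('z',-q[2],(p[5],0,p[1])),('y',q[3],(p[6],0,0)),('z',-q[4],(p[7],0,p[2])),('y',q[5],(p[8],0,p[3])),('z',-q[6],(0,0,0))]:
        R=R*Ro.from_euler(ax,a); x=x+R.apply(o)
    return x,R
D=[([0.014,0.321,-0.07,1.45,0.023,1.371,-0.057],[.65,0,.231]),
([0.4709,0.1868,-0.0494,1.5166,0.0092,1.4382,1.9958],[.5301,-.2713,.2814]),
([0.4664,0.3791,-0.0496,1.7798,0.0221,0.9825,1.9495],[.5354,-.2714,.0396]),
([0.2417,0.1354,-0.1973,1.957,0.0309,1.0528,1.5845],[.5021,-.0552,.0984]),
([0.1996,0.4092,-0.1818,1.7442,0.0855,1.0119,1.5371],[.6038,-.057,.039]),
([0.2554,0.1471,-0.2084,2.0616,0.0339,0.6016,1.5804],[.5932,-.0569,.0679]),
([.2605,.0369,-.2087,1.844,-.0015,.9749,1.6053],[.602,-.0569,.2155])]
f=lambda p:np.concatenate([np.concatenate([fk(q,p)[0]-x for q,x in D]),1e-3*(p[4:])])
PR=least_squares(f,[.35,.4,.4,.2,0,0,0,0,0]).x
if __name__=='__main__':
    np.set_printoptions(precision=4,suppress=True); print(PR,np.abs(f(PR)).max())
    for q,x in D: print(fk(q,PR)[0]-x)
    print(fk(D[0][0],PR)[1].as_matrix())
E
python3 kin.py
python3 - <<'E'
from h import *
np.set_printoptions(precision=4,suppress=True)
# shield/balance: top-edge points
for nm in['w0','scene','side','scene2','side2']:
    P=np.load(nm+'.npz')['P']
    m=(P[...,2]>.16)&(P[...,2]<.172)&(P[...,0]>.36)&(P[...,0]<.57)&(P[...,1]>.2)&(P[...,1]<.34); A=P[m][:,:2]
    if len(A)>5: print(nm,'door top',len(A),A.min(0),A.max(0),cv2.fitLine((A*1000).astype(np.float32),cv2.DIST_HUBER,0,.01,.01).ravel())
    for n,b in{'-y':(.57,.74,.08,.15),'+y':(.56,.72,.27,.36)}.items():
        m=(P[...,2]>.168)&(P[...,2]<.182)&(P[...,0]>b[0])&(P[...,0]<b[1])&(P[...,1]>b[2])&(P[...,1]<b[3]); A=P[m][:,:2]
        if len(A)>15: print(nm,n,len(A),np.median(A,0),cv2.fitLine((A*1000).astype(np.float32),cv2.DIST_HUBER,0,.01,.01).ravel())
    m=(P[...,2]>.165)&(P[...,2]<.182)&(P[...,0]>.735)&(P[...,0]<.79)&(P[...,1]>.12)&(P[...,1]<.31); A=P[m][:,:2]
    if len(A)>15: print(nm,'back',len(A),np.median(A,0),cv2.fitLine((A*1000).astype(np.float32),cv2.DIST_HUBER,0,.01,.01).ravel())
E
```

```text
[ 0.247   0.4712  0.4939  0.3583  0.0618 -0.0107 -0.302   0.3132  0.0316] 0.01871430127561602
[ 0.0003  0.0149 -0.0007]
[ 0.0089  0.0187 -0.004 ]
[0.0066 0.0148 0.0076]
[-0.0001  0.004   0.0039]
[ 0.0014 -0.0128  0.0079]
[ 0.0013  0.0021 -0.004 ]
[ 0.0013  0.014  -0.0108]
[[-1.      0.      0.0004]
 [ 0.      1.     -0.0005]
 [-0.0004 -0.0005 -1.    ]]
w0 -y 5379 [0.654  0.1072] [  0.9865   0.1637 654.3923 107.1798]
w0 back 170 [0.7465 0.1209] [  1.      -0.005  745.9909 120.8588]
scene door top 65 [0.4328 0.2494] [0.5686 0.2918] [  0.9629   0.2697 500.137  267.2953]
scene -y 89 [0.6876 0.1087] [  0.9844   0.1762 685.0128 109.0929]
scene +y 113 [0.6426 0.2987] [  0.9865   0.164  642.9868 298.2833]
scene back 116 [0.7468 0.1814] [  0.1426  -0.9898 746.1038 187.5107]
side door top 113 [0.3609 0.2237] [0.5699 0.2875] [  0.9775   0.2108 454.0624 256.1785]
side -y 61 [0.6217 0.0973] [  0.9826   0.186  623.6655  97.0153]
side +y 86 [0.6375 0.2947] [  0.9871   0.1601 636.1406 294.4319]
side back 27 [0.7383 0.2065] [  0.1244  -0.9922 740.3248 194.5571]
scene2 door top 101 [0.3632 0.2397] [0.5697 0.2913] [  0.9753   0.2208 484.2756 263.4535]
scene2 -y 129 [0.6584 0.1047] [  0.9852   0.1714 662.8994 105.251 ]
scene2 +y 111 [0.6473 0.2993] [  0.9853   0.171  642.8868 298.2681]
scene2 back 109 [0.7461 0.1812] [  0.1391  -0.9903 746.3074 189.0239]
side2 door top 107 [0.3617 0.2344] [0.5688 0.2909] [  0.9765   0.2157 456.6908 256.6544]
side2 -y 48 [0.6087 0.0952] [  0.9828   0.1848 609.4189  95.3257]
side2 +y 85 [0.6464 0.2972] [  0.9896   0.1438 642.601  296.5094]
```

```bash
cat > fitdish.py <<'E'
from h import *
from scipy.optimize import least_squares
np.set_printoptions(precision=4,suppress=True)
for n in['scene','side']:
    im,d,c=shot(n); P=cloud(d,c)
    for r in bot.outline_of(n,'dish')[:1]:
        m=r['mask']&(d>0); A=P[m]; print(n,r['confidence'],m.sum(),np.percentile(A[:,2],[2,20,50,80,98]))
        B=A[(A[:,2]>.113)&(A[:,2]<.127)][:,:2]
        s=least_squares(lambda p:np.hypot(*(B-p).T)-.054,[.648,.21],loss='soft_l1',f_scale=.003); print(len(B),s.x,np.sqrt(np.mean(s.fun**2)))
        # silhouette: project rim circle, best match with mask contour via IoU
        def iou(p):
            a=np.linspace(0,2*np.pi,60); pts=[]
            for R,z in((.056,.120),(.025,.074)):
                pts+= [proj([p[0]+R*np.cos(t),p[1]+R*np.sin(t),z],c) for t in a]
            h=cv2.convexHull(np.array(pts,np.float32)); k=np.zeros((384,512),np.uint8); cv2.fillConvexPoly(k,np.round(h).astype(int),1); k=k>0
            return (k&r['mask']).sum()/(k|r['mask']).sum()
        best=max(((iou((x,y)),x,y) for x in np.arange(.62,.68,.002) for y in np.arange(.18,.25,.002))); print('iou',best)
E
python3 fitdish.py
cat > kin2.py <<'E'
from kin import *
def fk(q,p):
    p=np.r_[p]; x=np.array([p[0],p[1],p[2]]); R=Ro.identity()
    o=[(p[3],p[4],0),(0,0,0),(p[5],p[6],p[7]),(p[8],p[9],0),(p[10],p[11],p[12]),(p[13],p[14],p[15]),(0,0,0)]
    for ax,s,a,oo in zip('zyzyzyz',[-1,1,-1,1,-1,1,-1],q,o):
        R=R*Ro.from_euler(ax,s*a); x=x+R.apply(oo)
    return x,R
p0=np.zeros(16); p0[[2,7,12,15]]=[.3,.45,.45,.28]
w=np.ones(16)*.02; w[[2,7,12,15]]=.001
f=lambda p:np.concatenate([np.concatenate([fk(q,p)[0]-x for q,x in D]),w*(p-p0)])
PR=least_squares(f,p0).x
if __name__=='__main__':
    np.set_printoptions(precision=4,suppress=True); print(PR)
    for q,x in D: print(fk(q,PR)[0]-x)
E
python3 kin2.py
```

```text
scene 0.65 690 [0.0718 0.0805 0.0943 0.1113 0.1215]
106 [0.6541 0.198 ] 0.002650072000923782
iou (np.float64(0.9248322147651007), np.float64(0.656), np.float64(0.198))
side 0.68 400 [0.0769 0.0872 0.1017 0.1153 0.1242]
102 [0.6487 0.1947] 0.004040271305018167
iou (np.float64(0.84), np.float64(0.648), np.float64(0.2))
[-0.0006 -0.0007  0.2491  0.0005 -0.0129  0.0007 -0.0063  0.4686  0.0007
 -0.0063 -0.0001 -0.0001  0.5123  0.0004 -0.0001  0.3599]
[-0.     -0.      0.0003]
[ 0.      0.     -0.0002]
[-0.     -0.     -0.0001]
[-0.      0.      0.0001]
[ 0.      0.     -0.0001]
[ 0.     -0.      0.0001]
[ 0.      0.     -0.0001]
```

```bash
cat > ik.py <<'E'
from kin2 import *
C=np.array([[0,-1,0],[1,0,0],[0,0,1.]])
def tool(q):
    x,R=fk(q,PR); return x,R.as_matrix()@C
def tgt(lip,yaw,phi):
    y=np.radians(yaw);f=np.radians(phi)
    Z=Ro.from_euler('z',y).as_matrix()@Ro.from_euler('y',f).as_matrix() # scoop frame
    T=np.array(lip)+Z@np.array([-.1236,0,.036])
    return T,Z@np.diag([-1,1,-1.])
def ik(T,R,q0):
    g=lambda q:np.r_[(tool(q)[0]-T)*10,(Ro.from_matrix(tool(q)[1].T@R)).as_rotvec()*2,(q-q0)*.01]
    r=least_squares(g,np.clip(q0,lo+.01,hi-.01),bounds=(lo,hi)); return r.x,np.linalg.norm(tool(r.x)[0]-T),np.linalg.norm(Ro.from_matrix(tool(r.x)[1].T@R).as_rotvec())
def rel(T,R,s):
    R0=np.array(s['tool_rot']);p=R0.T@(T-np.array(s['tool_pos']))/.25
    return p,np.degrees(Ro.from_matrix(R0.T@R).as_rotvec())/120
if __name__=='__main__':
    np.set_printoptions(precision=3,suppress=True)
    q=np.array(D[-1][0]); print(tool(q))
    for yaw in (9.6,0,-20,30,50):
        q=np.array(D[-1][0])
        for phi in(-15,0,20,35,50,60,70):
            yy=np.radians(yaw); q,e,r=ik(*tgt(np.array([.652-.012*np.cos(yy),.199-.012*np.sin(yy),.135]),yaw,phi),q)
            print(yaw,phi,q,round(e*1000,1),round(np.degrees(r),1),tgt([.64,.197,.135],yaw,phi)[0])
E
python3 ik.py
```

```text
(array([ 0.602, -0.057,  0.215]), array([[-0.959,  0.019,  0.283],
       [ 0.018,  1.   , -0.006],
       [-0.283, -0.001, -0.959]]))
9.6 -15 [ 0.029 -0.002 -0.447  2.042  0.084  0.849  1.273] 0.0 0.0 [0.513 0.176 0.138]
9.6 0 [ 0.019  0.168 -0.434  1.775  0.075  1.215  1.302] 0.0 0.0 [0.518 0.176 0.171]
9.6 20 [-0.042  0.452 -0.403  1.387  0.081  1.673  1.295] 0.0 0.0 [0.538 0.18  0.211]
9.6 35 [-0.101  0.694 -0.376  1.065  0.073  2.012  1.28 ] 0.0 0.0 [0.561 0.184 0.235]
9.6 50 [-0.201  0.725 -0.159  0.994 -0.065  2.05   1.349] 20.6 13.7 [0.589 0.188 0.253]
9.6 60 [-0.13   0.758 -0.257  0.961 -0.066  2.05   1.292] 35.8 23.9 [0.61  0.192 0.26 ]
9.6 70 [-0.018  0.816 -0.425  0.925 -0.066  2.05   1.176] 50.4 33.8 [0.632 0.196 0.263]
0 -15 [-0.033  0.027 -0.472  2.015  0.179  0.879  0.969] 0.0 0.0 [0.511 0.197 0.138]
0 0 [-0.004  0.183 -0.457  1.761  0.086  1.217  1.087] 0.0 0.0 [0.516 0.197 0.171]
0 20 [-0.019  0.456 -0.434  1.387  0.039  1.654  1.125] 0.0 0.0 [0.536 0.197 0.211]
0 35 [-0.055  0.691 -0.414  1.077  0.004  1.978  1.114] 0.0 0.0 [0.559 0.197 0.235]
0 50 [-0.012  0.777 -
[... 1341 characters left out ...]
3 0.182 0.26 ]
30 70 [-0.866  0.942  0.841  0.949 -0.055  2.05   2.207] 47.0 31.6 [0.633 0.193 0.263]
50 -15 [ 0.243  0.107 -0.353  1.933 -0.18   0.926  2.434] 0.0 0.0 [0.557 0.098 0.138]
50 0 [ 0.093  0.214 -0.348  1.718  0.077  1.223  2.17 ] 0.0 0.0 [0.561 0.102 0.171]
50 20 [-0.117  0.438 -0.307  1.393  0.281  1.647  2.003] 0.0 0.0 [0.573 0.117 0.211]
50 35 [-0.256  0.644 -0.26   1.123  0.389  1.96   1.975] 0.0 0.0 [0.588 0.135 0.235]
50 50 [-0.87   0.931  0.878  0.965 -0.052  2.05   2.422] 7.5 5.0 [0.607 0.157 0.253]
50 60 [-0.961  1.045  1.042  0.94  -0.049  2.05   2.538] 18.5 12.4 [0.62  0.174 0.26 ]
50 70 [-1.029  1.19   1.202  0.909 -0.038  2.05   2.69 ] 28.0 18.9 [0.635 0.191 0.263]
```

```bash
python3 - <<'E'
from ik import *
from workcell import bot
np.set_printoptions(precision=4,suppress=True)
s=bot.read_state(); print(s['tool_pos'],s['time_s'])
W=tgt([.64,.198,.255],0,-16.4); print(W[0],rel(*W,s)); q,e,r=ik(*W,np.array(s['q'])); print(q,e,r)
rng=np.random.default_rng(0)
for yaw in(10,0,-10,-20,70,90):
    for phi in(38,42,46,50,55):
        yy=np.radians(yaw); T=tgt([.652-.012*np.cos(yy),.199-.012*np.sin(yy),.135],yaw,phi)
        b=min((ik(*T,q+rng.normal(0,.4,7)) for _ in range(6)),key=lambda z:z[1]+z[2]); print(yaw,phi,b[0],round(b[1]*1e3,1),round(np.degrees(b[2]),1))
E
```

```text
[ 0.5967 -0.0568  0.2074] 9.3667
[0.5113 0.198  0.2546] (array([ 0.2969,  1.0123, -0.28  ]), array([-0.0026, -0.0051, -0.009 ]))
[ 0.0443 -0.0924 -0.5155  1.8794  0.0949  1.089   1.0623] 1.9892232797216714e-06 3.120192275599673e-05
10 38 [-0.2689  0.702  -0.0719  1.0259 -0.0626  2.05    1.3944] 1.7 1.1
10 42 [-0.2505  0.7076 -0.0949  1.0163 -0.0628  2.05    1.3852] 8.1 5.4
10 46 [-0.2322  0.7147 -0.1175  1.0058 -0.0643  2.05    1.3748] 14.4 9.6
10 50 [-0.21    0.7236 -0.1465  0.9943 -0.0644  2.05    1.3604] 20.6 13.7
10 55 [-0.1792  0.7375 -0.188   0.9788 -0.065   2.05    1.3376] 28.3 18.9
0 38 [-0.1592  0.7189 -0.2264  1.0151 -0.0914  2.0425  1.1767] 0.0 0.0
0 42 [-0.0918  0.7424 -0.3345  0.9963 -0.0633  2.05    1.1348] 5.5 3.6
0 46 [-0.0523  0.758  -0.3873  0.9852 -0.0629  2.05    1.1108] 11.4 7.6
0 50 [-0.0115  0.7771 -0.4436  0.9732 -0.0628  2.05    1.0819] 17.2 11.5
0 55 [ 0.0425  0.8073 -0.5215  0.9569 -0.0626  2.05    1.0364] 24.3 16.2
-10 38 [-0.0352  0.7219 -0.4026  1.0393 -0.0996  1.9862  0.9609] 0.0 0.0
-10 42 [ 0.0204  0.7957 -0.5199  0.9675 -0.0628  2.05    0.9068] 1.1 0
[... 609 characters left out ...]
265 -0.2667  1.1662  0.57    1.8927  2.2608] 0.0 0.0
70 42 [-0.2472  0.6979 -0.4306  1.1075  0.6945  1.9987  2.2107] 0.0 0.0
70 46 [-0.3968  0.7217 -0.2131  1.0578  0.6367  2.0184  2.2736] 0.0 0.0
70 50 [-0.5051  0.7654 -0.0545  1.006   0.6041  2.05    2.3263] 0.0 0.0
70 55 [-0.7239  0.8527  0.3495  0.9455  0.4448  2.05    2.4685] 0.0 0.0
90 38 [-0.263   0.556  -0.3689  1.2885  0.7269  1.7366  2.4941] 0.0 0.0
90 42 [-0.3097  0.5877 -0.3542  1.2617  0.7731  1.7891  2.4764] 0.0 0.0
90 46 [-0.3902  0.6144 -0.281   1.2359  0.7912  1.8257  2.4762] 0.0 0.0
90 50 [-0.3493  0.6687 -0.4029  1.2047  0.9003  1.9141  2.4355] 0.0 0.0
90 55 [-0.4525  0.7027 -0.2925  1.1721  0.9098  1.9494  2.4489] 0.0 0.0
```

Request:
apply_moves(targets=[{"tx": 0.01, "ty": 0.03, "tz": -0.06, "rx": 0, "ry": 0, "rz": 0, "claw": 1}, {"tx": 0.03, "ty": 0.09, "tz": -0.14, "rx": 0, "ry": 0, "rz": -0.003, "claw": 1}, {"tx": 0.05, "ty": 0.17, "tz": -0.21, "rx": 0, "ry": 0, "rz": -0.006, "claw": 1}, {"tx": 0.075, "ty": 0.26, "tz": -0.26, "rx": 0, "ry": 0, "rz": -0.009, "claw": 1}, {"tx": 0.1, "ty": 0.35, "tz": -0.28, "rx": 0, "ry": 0, "rz": -0.009, "claw": 1}])

```text
time_s: 9.78
tool_pos: [0.556, 0.0323, 0.2713]
tool_rot: [[-0.961, 0.002, 0.277], [0.001, 1.0, -0.006], [-0.277, -0.005, -0.961]]
contact_force: [0.3, 1.1, -2.4]
width: 0.0124
grip_force: 98.4
```

Request:
apply_moves(targets=[{"tx": 0.03, "ty": 0.09, "tz": 0, "rx": 0, "ry": 0, "rz": 0, "claw": 1}, {"tx": 0.06, "ty": 0.2, "tz": 0, "rx": 0, "ry": 0, "rz": 0, "claw": 1}, {"tx": 0.09, "ty": 0.3, "tz": 0, "rx": 0, "ry": 0, "rz": 0, "claw": 1}, {"tx": 0.12, "ty": 0.39, "tz": 0, "rx": 0, "ry": 0, "rz": 0, "claw": 1}, {"tx": 0.15, "ty": 0.48, "tz": 0, "rx": 0, "ry": 0, "rz": 0, "claw": 1}])

```text
time_s: 10.2
tool_pos: [0.5191, 0.1529, 0.2578]
tool_rot: [[-0.962, 0.001, 0.273], [-0.0, 1.0, -0.005], [-0.273, -0.005, -0.962]]
contact_force: [-0.0, 0.1, -2.5]
width: 0.0119
grip_force: 98.4
```

Request:
apply_moves(targets=[{"tx": 0.02, "ty": 0.08, "tz": 0, "rx": 0, "ry": 0, "rz": 0, "claw": 1}, {"tx": 0.035, "ty": 0.13, "tz": 0, "rx": 0, "ry": 0, "rz": 0, "claw": 1}, {"tx": 0.045, "ty": 0.165, "tz": 0, "rx": 0, "ry": 0, "rz": 0, "claw": 1}, {"tx": 0.047, "ty": 0.18, "tz": 0, "rx": 0, "ry": 0, "rz": 0, "claw": 1}, {"tx": 0.047, "ty": 0.18, "tz": 0, "rx": 0, "ry": 0, "rz": 0, "claw": 1}])

```text
time_s: 10.62
tool_pos: [0.5084, 0.1971, 0.2543]
tool_rot: [[-0.962, 0.0, 0.273], [-0.001, 1.0, -0.005], [-0.273, -0.005, -0.962]]
contact_force: [0.7, -0.3, -2.1]
width: 0.0123
grip_force: 98.4
```

```bash
cat > wp.py <<'E'
import sys
from ik import *
from workcell import bot
np.set_printoptions(precision=4,suppress=True)
s=bot.read_state(); print(s['time_s'],s['tool_pos'],s['contact_force'],s['grip_force'])
q=np.array(s['q']); print('q',q)
R0=np.array(s['tool_rot']);Z=R0@np.diag([-1,1,-1.]); print('lip',np.array(s['tool_pos'])-Z@np.array([-.1236,0,.036]),'phi',np.degrees(np.arcsin(-Z[2,0])),'yaw',np.degrees(np.arctan2(Z[1,0],Z[0,0])))
for a in sys.argv[1:]:
    v=list(map(float,a.split(','))); W=tgt(v[:3],v[3],v[4]); p,r=rel(*W,s); q,e,er=ik(*W,q); print(v,'TCP',W[0],'t',p,'r',r,'ik',round(e*1e3,1),round(np.degrees(er),1),q)
E
python3 wp.py .64,.198,.15,0,-10 .64,.198,.135,0,0 .64,.198,.135,0,10 .64,.198,.135,0,20 .64,.198,.135,0,30 .64,.198,.135,0,38
```

```text
10.6167 [0.5084 0.1971 0.2543] [ 0.7179 -0.3169 -2.0882] 98.38544368743896
q [ 0.0417 -0.0899 -0.5148  1.8761  0.0963  1.1014  1.0611]
lip [0.6371 0.197  0.2534] phi -15.842419907123098 yaw 0.05524243120196982
[0.64, 0.198, 0.15, 0.0, -10.0] TCP [0.512 0.198 0.164] t [0.0845 0.0054 0.3516] r [-0.0024  0.0487  0.0003] ik 0.0 0.0 [ 0.0315  0.0588 -0.5133  1.9154  0.1277  1.0231  1.0337]
[0.64, 0.198, 0.135, 0.0, 0.0] TCP [0.5164 0.198  0.171 ] t [0.06   0.0053 0.3294] r [-0.0024  0.132   0.0001] ik 0.0 0.0 [ 0.0373  0.1867 -0.5015  1.7606  0.0952  1.2183  1.081 ]
[0.64, 0.198, 0.135, 0.0, 10.0] TCP [0.5245 0.198  0.1919] t [0.0059 0.0049 0.2578] r [-0.0024  0.2154 -0.0001] ik 0.0 0.0 [ 0.031   0.3182 -0.4894  1.5786  0.0728  1.4388  1.1064]
[0.64, 0.198, 0.135, 0.0, 20.0] TCP [0.5362 0.198  0.2111] t [-0.0598  0.0045  0.1966] r [-0.0024  0.2987 -0.0003] ik 0.0 0.0 [ 0.0118  0.4623 -0.4754  1.3869  0.0555  1.6556  1.1137]
[0.64, 0.198, 0.135, 0.0, 30.0] TCP [0.551 0.198 0.228] t [-0.1352  0.0042  0.1479] r [-0.0024  0.382  -0.0005] ik 0.0 0.0 [-0.0164  0.6161 -0.4604  1.1839  0.0353  1.8709  1.1085]
[0.64, 0.198, 0.135, 0.0, 38.0] TCP [0.5648 0.198  0.2395] t [-0.2009  0.004   0.1187] r [-0.0024  0.4487 -0.0007] ik 0.0 0.0 [-0.0436  0.7465 -0.4489  1.0102  0.0136  2.0443  1.0953]
```

Request:
apply_moves(targets=[{"tx": 0.02, "ty": 0.005, "tz": 0.08, "rx": 0, "ry": 0.005, "rz": 0, "claw": 1}, {"tx": 0.04, "ty": 0.005, "tz": 0.18, "rx": 0, "ry": 0.015, "rz": 0, "claw": 1}, {"tx": 0.065, "ty": 0.005, "tz": 0.28, "rx": 0, "ry": 0.03, "rz": 0, "claw": 1}, {"tx": 0.084, "ty": 0.005, "tz": 0.35, "rx": 0, "ry": 0.048, "rz": 0, "claw": 1}, {"tx": 0.084, "ty": 0.005, "tz": 0.35, "rx": 0, "ry": 0.048, "rz": 0, "claw": 1}])

```text
time_s: 11.03
tool_pos: [0.5112, 0.194, 0.16]
tool_rot: [[-0.986, 0.005, 0.167], [0.004, 1.0, -0.008], [-0.167, -0.007, -0.986]]
contact_force: [-1.2, -0.6, -3.0]
width: 0.0122
grip_force: 98.3
```

```bash
python3 wp.py .638,.198,.135,0,0  .638,.198,.135,0,10 .638,.198,.135,0,20 .638,.198,.135,0,25; python3 - <<'E'
from h import *
o=[]
for n in('scene','side'):
    im,d,c=shot(n); u,v=map(int,proj([.62,.2,.14],c)); o.append(cv2.resize(im[max(v-45,0):v+45,max(u-60,0):u+60],(400,300),interpolation=cv2.INTER_CUBIC))
cv2.imwrite('pics/k.png',np.hstack(o)[:,:,::-1])
E
```

```text
11.0333 [0.5112 0.194  0.16  ] [-1.2074 -0.5554 -2.9916] 98.34438443183899
q [ 0.0388  0.0659 -0.5188  1.9165  0.1365  1.026   1.0269]
lip [0.6391 0.1932 0.1452] phi -9.619115042042115 yaw -0.23192417635017826
[0.638, 0.198, 0.135, 0.0, 0.0] TCP [0.5144 0.198  0.171 ] t [-0.0199  0.0157 -0.0413] r [-0.0037  0.0802 -0.0022] ik 0.0 0.0 [ 0.0451  0.1835 -0.5106  1.7647  0.0952  1.2177  1.0795]
[0.638, 0.198, 0.135, 0.0, 10.0] TCP [0.5225 0.198  0.1919] t [-0.0659  0.0152 -0.1184] r [-0.0035  0.1635 -0.0025] ik 0.0 0.0 [ 0.0381  0.3154 -0.4983  1.5832  0.0737  1.4378  1.1042]
[0.638, 0.198, 0.135, 0.0, 20.0] TCP [0.5342 0.198  0.2111] t [-0.1247  0.0149 -0.1863] r [-0.0033  0.2468 -0.0029] ik 0.0 0.0 [ 0.0181  0.4596 -0.484   1.3923  0.0571  1.6541  1.111 ]
[0.638, 0.198, 0.135, 0.0, 25.0] TCP [0.5412 0.198  0.2199] t [-0.1582  0.0148 -0.2161] r [-0.0032  0.2885 -0.003 ] ik 0.0 0.0 [ 0.0046  0.5353 -0.4765  1.2928  0.0479  1.7614  1.1096]
```

View pics/k.png

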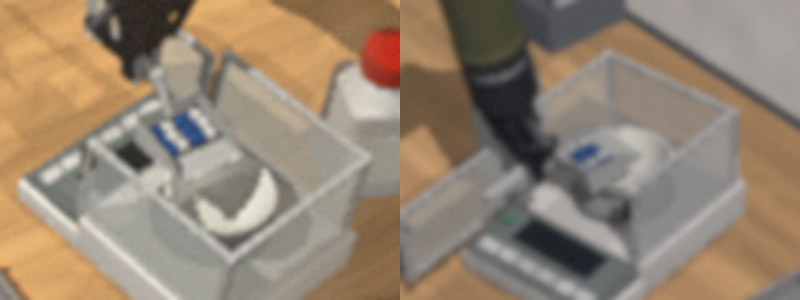

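Both views show the level bowl full of capsules, with its lip over the dish inside the shield. I'll pour now.

Request:
apply_moves(targets=[{"tx": -0.01, "ty": 0.008, "tz": -0.02, "rx": 0, "ry": 0.04, "rz": 0, "claw": 1}, {"tx": -0.02, "ty": 0.016, "tz": -0.041, "rx": -0.003, "ry": 0.08, "rz": -0.002, "claw": 1}, {"tx": -0.05, "ty": 0.016, "tz": -0.09, "rx": -0.003, "ry": 0.135, "rz": -0.002, "claw": 1}, {"tx": -0.08, "ty": 0.015, "tz": -0.14, "rx": -0.003, "ry": 0.19, "rz": -0.002, "claw": 1}, {"tx": -0.125, "ty": 0.015, "tz": -0.186, "rx": -0.003, "ry": 0.247, "rz": -0.003, "claw": 1}])

```text
time_s: 11.55
tool_pos: [0.5363, 0.2011, 0.22]
tool_rot: [[-0.943, -0.004, -0.333], [-0.004, 1.0, 0.001], [0.333, 0.003, -0.943]]
contact_force: [0.2, 1.6, -2.2]
width: 0.0121
grip_force: 98.4
```

```bash
python3 wp.py .64,.198,.135,0,28 .64,.198,.135,-3,33 .64,.198,.135,-5,38; cat > caps.py <<'E'
from h import *
np.set_printoptions(precision=3,suppress=True)
for n in['scene','side']:
    im,d,c=shot(n); P=cloud(d,c); h=cv2.cvtColor(im,cv2.COLOR_RGB2HSV)
    m=((h[...,0]>105)&(h[...,0]<130)&(h[...,1]>110)&(d>0)&(P[...,0]>.5)&(P[...,0]<.8)&(P[...,1]>-.35)&(P[...,1]<.35)).astype(np.uint8)
    k,l,st,ce=cv2.connectedComponentsWithStats(m)
    for i in range(1,k):
        if st[i,4]>=4: print(n,'blue',st[i,4],ce[i].round(),np.median(P[l==i],0))
E
python3 caps.py
```

```text
11.55 [0.5363 0.2011 0.22  ] [ 0.1895  1.6348 -2.2246] 98.37023377418518
q [ 0.0145  0.455  -0.4864  1.3794  0.0575  1.6611  1.1104]
lip [0.6409 0.2017 0.145 ] phi 19.423996050518795 yaw 0.26939514459073943
[0.64, 0.198, 0.135, 0.0, 28.0] TCP [0.5478 0.198  0.2248] t [-0.0367 -0.0126 -0.0332] r [0.0004 0.0715 0.0022] ik 0.0 0.0 [-0.0054  0.5859 -0.4712  1.2254  0.0432  1.8281  1.1078]
[0.64, 0.198, 0.135, -3.0, 33.0] TCP [0.5561 0.2024 0.2325] t [-0.0578  0.0049 -0.0732] r [-0.0107  0.1131  0.0247] ik 0.0 0.0 [-0.016   0.6609 -0.4589  1.1259  0.005   1.9221  1.058 ]
[0.64, 0.198, 0.135, -5.0, 38.0] TCP [0.5651 0.2046 0.2395] t [-0.0825  0.0135 -0.1114] r [-0.0199  0.1546  0.0389] ik 0.0 0.0 [-0.0249  0.7381 -0.4502  1.0241 -0.0313  2.0171  1.0198]
scene blue 42 [354. 167.] [0.612 0.208 0.17 ]
scene blue 21 [346. 170.] [0.613 0.174 0.172]
```

Request:
apply_moves(targets=[{"tx": -0.037, "ty": -0.012, "tz": -0.033, "rx": 0, "ry": 0.05, "rz": 0.002, "claw": 1}, {"tx": -0.045, "ty": -0.005, "tz": -0.05, "rx": 0, "ry": 0.085, "rz": 0.01, "claw": 1}, {"tx": -0.058, "ty": 0.005, "tz": -0.073, "rx": -0.01, "ry": 0.113, "rz": 0.025, "claw": 1}, {"tx": -0.082, "ty": 0.013, "tz": -0.111, "rx": -0.02, "ry": 0.154, "rz": 0.039, "claw": 1}, {"tx": -0.082, "ty": 0.013, "tz": -0.111, "rx": -0.02, "ry": 0.154, "rz": 0.039, "claw": 1}])

```text
time_s: 12.07
tool_pos: [0.5667, 0.2026, 0.2318]
tool_rot: [[-0.783, 0.094, -0.615], [0.075, 0.996, 0.056], [0.618, -0.003, -0.786]]
contact_force: [-0.3, -0.3, -4.0]
width: 0.0121
grip_force: 98.4
```

```bash
python3 caps.py; python3 wp.py .64,.2,.135,-20,44 .64,.2,.137,-20,38 
```

```text
scene blue 22 [355. 195.] [0.664 0.184 0.092]
scene blue 9 [364. 194.] [0.682 0.211 0.1  ]
12.1667 [0.5646 0.2041 0.2347] [ 0.1611  0.5051 -0.9748] 98.46075654029846
q [-0.025   0.7387 -0.447   1.0335 -0.0306  2.0055  1.0219]
lip [0.6397 0.1974 0.1304] phi 37.888402062328936 yaw -5.118092880879068
[0.64, 0.2, 0.135, -20.0, 44.0] TCP [0.58   0.2219 0.2468] t [-0.0136  0.076  -0.0719] r [-0.0817  0.0507  0.0937] ik 0.0 0.0 [ 0.0176  0.7883 -0.4282  0.9715 -0.2083  2.0219  0.8004]
[0.64, 0.2, 0.137, -20.0, 38.0] TCP [0.5693 0.2257 0.2415] t [ 0.008   0.0876 -0.0283] r [-0.0767  0.001   0.0978] ik 0.0 0.0 [ 0.0165  0.6969 -0.4282  1.081  -0.1689  1.9162  0.8142]
```

Request:
apply_moves(targets=[{"tx": -0.007, "ty": 0.038, "tz": -0.036, "rx": -0.04, "ry": 0.025, "rz": 0.047, "claw": 1}, {"tx": -0.014, "ty": 0.076, "tz": -0.072, "rx": -0.08, "ry": 0.05, "rz": 0.094, "claw": 1}, {"tx": -0.014, "ty": 0.076, "tz": -0.072, "rx": -0.08, "ry": 0.05, "rz": 0.094, "claw": 1}, {"tx": 0, "ty": 0.076, "tz": -0.072, "rx": -0.08, "ry": 0.05, "rz": 0.094, "claw": 1}, {"tx": -0.014, "ty": 0.076, "tz": -0.072, "rx": -0.08, "ry": 0.05, "rz": 0.094, "claw": 1}])

```text
time_s: 12.58
tool_pos: [0.5779, 0.2225, 0.2495]
tool_rot: [[-0.679, 0.336, -0.653], [0.243, 0.942, 0.231], [0.692, -0.002, -0.722]]
contact_force: [0.8, -0.2, -1.4]
width: 0.0123
grip_force: 98.6
```

```bash
python3 caps.py; python3 wp.py .62,.2,.18,-15,38 .6,.19,.22,-10,20 .6,.19,.24,0,0 
```

```text
scene blue 9 [347. 188.] [0.632 0.176 0.099]
scene blue 19 [353. 195.] [0.66  0.184 0.093]
scene blue 14 [362. 194.] [0.673 0.21  0.094]
side blue 7 [234. 136.] [0.664 0.199 0.091]
12.6833 [0.5781 0.223  0.2479] [ 0.089   1.2013 -1.9159] 98.57029438018799
q [ 0.0122  0.7871 -0.4267  0.9721 -0.2055  2.0234  0.802 ]
lip [0.6384 0.2012 0.1363] phi 43.905118963087666 yaw -19.765639661514147
[0.62, 0.2, 0.18, -15.0, 38.0] TCP [0.5473 0.2195 0.2845] t [ 0.1814 -0.0552 -0.028 ] r [ 0.0242 -0.0492 -0.0299] ik 0.0 0.0 [ 0.0096  0.6507 -0.4471  1.07   -0.1514  1.9975  0.8557]
[0.6, 0.19, 0.22, -10.0, 20.0] TCP [0.4977 0.208  0.2961] t [ 0.337  -0.165   0.0575] r [ 0.0416 -0.1989 -0.0692] ik 0.0 0.0 [ 0.0319  0.3328 -0.4771  1.3819 -0.05    1.7487  0.9501]
[0.6, 0.19, 0.24, 0.0, 0.0] TCP [0.4764 0.19   0.276 ] t [ 0.3216 -0.2614  0.1547] r [ 0.0614 -0.3625 -0.1558] ik 0.0 0.0 [ 0.0475  0.0295 -0.486   1.7031  0.014   1.4124  1.1302]
```

Request:
apply_moves(targets=[{"tx": 0.09, "ty": -0.027, "tz": -0.014, "rx": 0.012, "ry": -0.025, "rz": -0.015, "claw": 1}, {"tx": 0.181, "ty": -0.055, "tz": -0.028, "rx": 0.024, "ry": -0.049, "rz": -0.03, "claw": 1}, {"tx": 0.25, "ty": -0.1, "tz": 0, "rx": 0.03, "ry": -0.1, "rz": -0.045, "claw": 1}, {"tx": 0.3, "ty": -0.13, "tz": 0.03, "rx": 0.036, "ry": -0.15, "rz": -0.058, "claw": 1}, {"tx": 0.337, "ty": -0.165, "tz": 0.057, "rx": 0.042, "ry": -0.199, "rz": -0.069, "claw": 1}])

```text
time_s: 13.1
tool_pos: [0.4972, 0.2091, 0.2969]
tool_rot: [[-0.928, 0.17, -0.333], [0.161, 0.985, 0.057], [0.337, -0.001, -0.941]]
contact_force: [0.2, 0.3, -0.1]
width: 0.0122
grip_force: 98.5
```

```bash
python3 caps.py; python3 wp.py .6,.19,.25,0,0 .6,.0,.25,0,0 .65,-.2734,.15,-1.5,0 .659,-.2744,.006,-1.5,0
```

```text
scene blue 9 [347. 190.] [0.64  0.175 0.095]
scene blue 19 [353. 195.] [0.66  0.183 0.092]
scene blue 16 [361. 194.] [0.671 0.209 0.094]
side blue 12 [234. 135.] [0.665 0.203 0.094]
13.2 [0.4925 0.2111 0.2997] [-0.3526  0.4848 -1.3265] 98.47936749458313
q [ 0.0289  0.3233 -0.4833  1.387  -0.0492  1.7501  0.9486]
lip [0.5952 0.1938 0.224 ] phi 19.755557554873384 yaw -9.539877405290943
[0.6, 0.19, 0.25, 0.0, 0.0] TCP [0.4764 0.19   0.286 ] t [ 0.028  -0.0939  0.0684] r [ 0.013  -0.1643 -0.0786] ik 0.0 0.0 [ 0.0488  0.026  -0.4863  1.6866  0.0123  1.432   1.1317]
[0.6, 0.0, 0.25, 0.0, 0.0] TCP [0.4764 0.     0.286 ] t [-0.0905 -0.8434  0.027 ] r [ 0.013  -0.1643 -0.0786] ik 0.0 0.0 [ 0.2309 -0.0623 -0.2721  1.769  -0.0169  1.4326  1.5324]
[0.65, -0.2734, 0.15, -1.5, 0.0] TCP [ 0.5264 -0.2702  0.186 ] t [-0.5801 -1.8756  0.2779] r [ 0.0108 -0.1644 -0.0662] ik 0.0 0.0 [ 0.5085  0.2258 -0.0919  1.6613  0.0216  1.2554  1.9568]
[0.659, -0.2744, 0.006, -1.5, 0.0] TCP [ 0.5354 -0.2712  0.042 ] t [-0.8088 -1.8727  0.8077] r [ 0.0108 -0.1644 -0.0662] ik 0.0 0.0 [ 0.4995  0.3779 -0.0898  1.7765  0.0396  0.989   1.9389]
```

Request:
apply_moves(targets=[{"tx": 0.01, "ty": -0.03, "tz": 0.02, "rx": 0.004, "ry": -0.05, "rz": -0.025, "claw": 1}, {"tx": 0.02, "ty": -0.06, "tz": 0.04, "rx": 0.008, "ry": -0.1, "rz": -0.05, "claw": 1}, {"tx": 0.028, "ty": -0.094, "tz": 0.068, "rx": 0.013, "ry": -0.14, "rz": -0.079, "claw": 1}, {"tx": 0.028, "ty": -0.094, "tz": 0.068, "rx": 0.013, "ry": -0.164, "rz": -0.079, "claw": 1}, {"tx": 0.028, "ty": -0.094, "tz": 0.068, "rx": 0.013, "ry": -0.164, "rz": -0.079, "claw": 1}])

```text
time_s: 13.62
tool_pos: [0.4794, 0.1879, 0.2828]
tool_rot: [[-1.0, 0.006, -0.005], [0.006, 1.0, -0.001], [0.005, -0.001, -1.0]]
contact_force: [-1.0, 0.6, -1.1]
width: 0.0118
grip_force: 98.5
```

Request:
apply_moves(targets=[{"tx": -0.1, "ty": -0.1, "tz": 0, "rx": 0, "ry": 0, "rz": 0, "claw": 1}, {"tx": -0.1, "ty": -0.25, "tz": 0, "rx": 0, "ry": 0, "rz": 0, "claw": 1}, {"tx": -0.1, "ty": -0.4, "tz": 0, "rx": 0, "ry": 0, "rz": 0, "claw": 1}, {"tx": -0.1, "ty": -0.55, "tz": 0, "rx": 0, "ry": 0, "rz": 0, "claw": 1}, {"tx": -0.1, "ty": -0.7, "tz": 0, "rx": 0, "ry": 0, "rz": 0, "claw": 1}])

```text
time_s: 14.03
tool_pos: [0.5053, 0.01, 0.2814]
tool_rot: [[-1.0, 0.009, -0.009], [0.009, 1.0, 0.002], [0.009, 0.001, -1.0]]
contact_force: [1.3, 1.0, -2.1]
width: 0.0121
grip_force: 98.5
```

Request:
apply_moves(targets=[{"tx": -0.02, "ty": -0.15, "tz": 0.05, "rx": 0, "ry": 0, "rz": 0, "claw": 1}, {"tx": -0.04, "ty": -0.3, "tz": 0.1, "rx": 0, "ry": 0, "rz": 0.004, "claw": 1}, {"tx": -0.06, "ty": -0.45, "tz": 0.2, "rx": 0, "ry": 0, "rz": 0.008, "claw": 1}, {"tx": -0.08, "ty": -0.6, "tz": 0.3, "rx": 0, "ry": 0, "rz": 0.012, "claw": 1}, {"tx": -0.1, "ty": -0.75, "tz": 0.4, "rx": 0, "ry": 0, "rz": 0.012, "claw": 1}])

```text
time_s: 14.45
tool_pos: [0.5268, -0.1687, 0.1863]
tool_rot: [[-0.999, 0.035, -0.008], [0.035, 0.999, 0.001], [0.009, 0.001, -1.0]]
contact_force: [1.2, 1.4, -2.1]
width: 0.0126
grip_force: 98.5
```

```bash
python3 wp.py .66,-.2734,.05,-1,0 .66,-.2734,.0045,-1,0; python3 caps.py
```

```text
14.45 [ 0.5268 -0.1687  0.1863] [ 1.2405  1.3679 -2.1152] 98.50656509399414
q [ 0.4319  0.1577 -0.1882  1.7434  0.0317  1.252   1.7714]
lip [ 0.65   -0.173   0.1492] phi 0.48807065505481906 yaw -2.0215703017799305
[0.66, -0.2734, 0.05, -1.0, 0.0] TCP [ 0.5364 -0.2712  0.086 ] t [-0.0562 -0.4091  0.4003] r [ 0.0005 -0.0041 -0.0085] ik 0.0 0.0 [ 0.538   0.3322 -0.1359  1.7403  0.0503  1.0725  1.9388]
[0.66, -0.2734, 0.0045, -1.0, 0.0] TCP [ 0.5364 -0.2712  0.0405] t [-0.0578 -0.4093  0.5823] r [ 0.0005 -0.0041 -0.0085] ik 0.0 0.0 [ 0.5349  0.3833 -0.133   1.774   0.0594  0.9882  1.9321]
side blue 12 [234. 135.] [0.665 0.202 0.091]
```

Request:
apply_moves(targets=[{"tx": -0.03, "ty": -0.15, "tz": 0.1, "rx": 0, "ry": -0.004, "rz": -0.008, "claw": 1}, {"tx": -0.056, "ty": -0.3, "tz": 0.22, "rx": 0, "ry": -0.004, "rz": -0.008, "claw": 1}, {"tx": -0.056, "ty": -0.409, "tz": 0.34, "rx": 0, "ry": -0.004, "rz": -0.008, "claw": 1}, {"tx": -0.056, "ty": -0.409, "tz": 0.44, "rx": 0, "ry": -0.004, "rz": -0.008, "claw": 1}, {"tx": -0.056, "ty": -0.409, "tz": 0.5, "rx": 0, "ry": -0.004, "rz": -0.008, "claw": 1}])

```text
time_s: 14.97
tool_pos: [0.5329, -0.2723, 0.0574]
tool_rot: [[-1.0, 0.023, -0.006], [0.023, 1.0, 0.002], [0.006, 0.002, -1.0]]
contact_force: [-0.5, 1.2, -2.2]
width: 0.0125
grip_force: 98.5
```

```bash
python3 wp.py .66,-.2734,.0045,-1,0
```

```text
14.9667 [ 0.5329 -0.2723  0.0574] [-0.4697  1.219  -2.1584] 98.50456595420837
q [ 0.5281  0.3627 -0.1198  1.7631  0.0499  1.0255  1.9373]
lip [ 0.6562 -0.2751  0.0206] phi 0.367130606349322 yaw -1.3353508012820685
[0.66, -0.2734, 0.0045, -1.0, 0.0] TCP [ 0.5364 -0.2712  0.0405] t [-0.0145  0.0043  0.0674] r [ 0.0011 -0.0031 -0.0028] ik 0.0 0.0 [ 0.5248  0.3827 -0.1208  1.7743  0.0539  0.9878  1.9362]
```

Request:
apply_moves(targets=[{"tx": -0.01, "ty": 0.004, "tz": 0.04, "rx": 0, "ry": -0.003, "rz": 0, "claw": 1}, {"tx": -0.01, "ty": 0.004, "tz": 0.066, "rx": 0, "ry": -0.003, "rz": 0, "claw": 1}, {"tx": -0.01, "ty": 0.004, "tz": 0.07, "rx": 0, "ry": -0.003, "rz": 0, "claw": 1}])

```text
time_s: 15.22
tool_pos: [0.5389, -0.2673, 0.0438]
tool_rot: [[-1.0, 0.017, 0.006], [0.017, 1.0, 0.002], [-0.006, 0.002, -1.0]]
contact_force: [0.1, 1.5, -1.0]
width: 0.0124
grip_force: 98.4
```

Request:
apply_moves(newtons=20, targets=[{"tx": 0, "ty": 0, "tz": 0, "rx": 0, "ry": 0, "rz": 0, "claw": 0.4}, {"tx": 0, "ty": 0, "tz": 0, "rx": 0, "ry": 0, "rz": 0, "claw": -0.2}, {"tx": 0, "ty": 0, "tz": 0, "rx": 0, "ry": 0, "rz": 0, "claw": -0.2}, {"tx": 0, "ty": 0, "tz": 0, "rx": 0, "ry": 0, "rz": 0, "claw": -0.2}, {"tx": 0, "ty": 0, "tz": 0, "rx": 0, "ry": 0, "rz": 0, "claw": -0.2}])

```text
time_s: 15.63
tool_pos: [0.5391, -0.269, 0.0458]
tool_rot: [[-1.0, 0.019, 0.009], [0.019, 1.0, -0.0], [-0.009, -0.0, -1.0]]
contact_force: [0.2, -0.3, 0.4]
width: 0.0514
grip_force: 0.0
```

Request:
apply_moves(targets=[{"tx": 0, "ty": 0, "tz": -0.08, "rx": 0, "ry": 0, "rz": 0, "claw": -0.2}, {"tx": 0, "ty": 0, "tz": -0.24, "rx": 0, "ry": 0, "rz": 0, "claw": -0.2}, {"tx": 0, "ty": 0, "tz": -0.4, "rx": 0, "ry": 0, "rz": 0, "claw": -0.2}, {"tx": 0, "ty": 0, "tz": -0.55, "rx": 0, "ry": 0, "rz": 0, "claw": -0.2}, {"tx": 0, "ty": 0, "tz": -0.7, "rx": 0, "ry": 0, "rz": 0, "claw": -0.2}])

```text
time_s: 16.05
tool_pos: [0.537, -0.2688, 0.2222]
tool_rot: [[-1.0, 0.019, 0.008], [0.019, 1.0, 0.0], [-0.008, 0.0, -1.0]]
contact_force: [0.7, -0.8, -0.6]
width: 0.0509
grip_force: 0.0
```

```bash
python3 - <<'E'
from h import *
np.set_printoptions(precision=4,suppress=True)
s=bot.read_state(); print(s['time_s'],s['tool_pos'],s['tool_rot'],s['q'],s['width'])
im,d,c=shot('wrist'); P=cloud(d,c)
m=(np.abs(P[...,1]+.27)<.04)&(P[...,2]>.052)&(P[...,2]<.075)&(P[...,0]<.6)&(P[...,0]>.44)
A=P[m]; print('handle',len(A),A[:,0].min(),A[:,0].max(),np.percentile(A[:,2],[5,50,95]),cv2.minAreaRect((A[:,:2]*1000).astype(np.float32)) if len(A)>5 else '')
m=(np.abs(P[...,1]+.27)<.03)&(P[...,0]>.60)&(P[...,0]<.64)&(P[...,2]<.03); print('floor',m.sum(),np.percentile(P[m][:,2],[5,50,95]) if m.any() else '')
# door
for n in['scene','side']:
    im,d,c=shot(n); P=cloud(d,c)
    for r in bot.outline_of(n,'shield_door')[:1]:
        A=P[r['mask']&(d>0)&(P[...,2]>.155)&(P[...,2]<.172)][:,:2]; print(n,r['confidence'],len(A),A.min(0),A.max(0),cv2.fitLine((A*1000).astype(np.float32),cv2.DIST_HUBER,0,.01,.01).ravel())
E
python3 caps.py
```

```text
16.05 [ 0.537  -0.2688  0.2222] [[-0.9998  0.0193  0.0084]
 [ 0.0193  0.9998  0.0001]
 [-0.0084  0.0003 -1.    ]] [ 0.5311  0.2188 -0.1272  1.5974  0.0249  1.3196  1.9524] 0.050945132298142334
handle 1653 0.47559152616125505 0.5797903986849013 [0.0634 0.0656 0.0669] ((527.726318359375, -267.2409973144531), (13.669763565063477, 104.20796966552734), 89.28355407714844)
floor 1594 [0.0035 0.0046 0.0057]
side blue 10 [234. 135.] [0.662 0.199 0.094]Traceback (most recent call last):
  File "<stdin>", line 12, in <module>
    return umr_minimum(a, axis, None, out, keepdims, initial, where)
ValueError: zero-size array to reduction operation minimum which has no identity
```

```bash
cat > door.py <<'E'
from ik import *
from h import cloud,shot,bot,cv2
np.set_printoptions(precision=4,suppress=True)
Y=np.radians(9.6); t=np.array([np.cos(Y),np.sin(Y),0]); n=np.array([-np.sin(Y),np.cos(Y),0])
O=np.array([.6335,.2002,0]); H=O-.085*t+.089*n
def e(th): return -(np.sin(th)*t+np.cos(th)*n)
def nin(th): return np.cos(th)*t-np.sin(th)*n
R=np.array([[-np.cos(Y),-np.sin(Y),0],[-np.sin(Y),np.cos(Y),0],[0,0,-1]]); 
def wp(th,z,gap=0,r=.15):
    h=.011*abs(np.cos(th))+.0145*abs(np.sin(th))
    p=H+r*e(th)-(.003+h+gap)*nin(th); p[2]=z; return p
def fit():
    print('H',H)
    for nm in['scene','side']:
        im,d,c=shot(nm); P=cloud(d,c)
        m=(P[...,2]>.158)&(P[...,2]<.172)&(P[...,0]>.37)&(P[...,0]<.52)&(P[...,1]>.2)&(P[...,1]<.34); A=P[m][:,:2]
        if len(A)<6: print(nm,'none');continue
        l=cv2.fitLine((A*1000).astype(np.float32),cv2.DIST_HUBER,0,.01,.01).ravel(); a=np.degrees(np.arctan2(l[1],l[0]))
        y=l[3]+(H[0]*1000-l[2])*l[1]/l[0]
        print(nm,len(A),l,'theta',np.radians(99.6-a),'from H',[np.radians(99.6-np.degrees(np.arctan2(H[1]-q[1],H[0]-q[0]))) for q in [A.mean(0)]],'y at H',y)
E
python3 - <<'E'
from door import *
fit()
s=bot.read_state(); q=np.array(s['q'])
for lab,p in[('hi',wp(1.52,.26,.04)),('lo',wp(1.52,.132,.04))]+[(th,wp(th,.132)) for th in(1.5,1.2,.9,.6,.3,.1,0,-.03)]:
    q,er,rr=ik(p,R,q); print(lab,p,rel(p,R,s)[0] if lab=='hi' else '',rel(p,R,s)[1] if lab=='hi' else '',round(er*1e3,1),round(rr,3),q)
E
```

```text
H [0.5348 0.2738 0.    ]
scene 92 [  0.9818   0.1899 443.5323 253.5033] theta 1.5472564 from H [np.float64(1.522577753224513)] y at H 271.1684962258888
side 86 [  0.9816   0.1907 448.2697 253.3878] theta 1.5464382 from H [np.float64(1.510344770784887)] y at H 270.21004446639574
hi [0.3758 0.2979 0.26  ] [ 0.6842  2.2532 -0.167 ] [ 0.0007  0.0024 -0.0892] 0.0 0.0 [ 0.0151 -0.0419 -0.7127  1.7934 -0.028   1.38    1.0465]
lo [0.3758 0.2979 0.132 ]   0.0 0.0 [-0.02    0.0751 -0.7248  1.9661  0.0553  1.1199  0.9708]
1.5 [0.3848 0.2561 0.132 ]   0.0 0.0 [ 0.0339  0.0264 -0.6806  2.0048  0.0185  1.1164  1.0837]
1.2 [0.3956 0.2145 0.132 ]   0.0 0.0 [ 0.0836 -0.0073 -0.6311  2.032  -0.0048  1.1154  1.1929]
0.9 [0.4188 0.1764 0.132 ]   0.0 0.0 [ 0.1308  0.0027 -0.5836  2.0238  0.0017  1.1156  1.2848]
0.6 [0.4536 0.1461 0.132 ]   0.0 0.0 [ 0.1672  0.0545 -0.5454  1.9773  0.0314  1.1179  1.347 ]
0.3 [0.4974 0.1274 0.132 ]   0.0 0.0 [ 0.1823  0.1374 -0.5177  1.896   0.0751  1.1271  1.3747]
0.1 [0.5296 0.1231 0.132 ]   0.0 0.0 [ 0.1776  0.2028 -0.5043  1.8264  0.1074  1.1392  1.3753]
0 [0.5461 0.1235 0.132 ]   0.0 0.0 [ 0.1707  0.237  -0.4989  1.7883  0.1236  1.1472  1.371 ]
-0.03 [0.5501 0.1239 0.132 ]   0.0 0.0 [ 0.1687  0.2455 -0.4977  1.7786  0.1275  1.1493  1.3696]
```

Request:
apply_moves(newtons=60, targets=[{"tx": 0.04, "ty": 0.12, "tz": -0.1, "rx": 0, "ry": 0, "rz": 0, "claw": 1}, {"tx": 0.1, "ty": 0.28, "tz": -0.167, "rx": 0, "ry": 0, "rz": 0, "claw": 1}, {"tx": 0.15, "ty": 0.44, "tz": -0.167, "rx": 0, "ry": 0, "rz": 0, "claw": 1}, {"tx": 0.2, "ty": 0.6, "tz": -0.167, "rx": 0, "ry": 0, "rz": 0, "claw": 1}, {"tx": 0.228, "ty": 0.75, "tz": -0.167, "rx": 0, "ry": 0, "rz": 0, "claw": 1}])

```text
time_s: 16.82
tool_pos: [0.4818, -0.0799, 0.2599]
tool_rot: [[-1.0, 0.02, 0.005], [0.02, 1.0, 0.001], [-0.005, 0.001, -1.0]]
contact_force: [1.5, -0.3, 0.6]
width: 0.0002
grip_force: 0.0
```

Request:
apply_moves(targets=[{"tx": 0.05, "ty": 0.15, "tz": 0, "rx": 0, "ry": 0, "rz": 0, "claw": 1}, {"tx": 0.1, "ty": 0.3, "tz": 0, "rx": 0, "ry": 0, "rz": 0, "claw": 1}, {"tx": 0.14, "ty": 0.45, "tz": 0, "rx": 0, "ry": 0, "rz": 0, "claw": 1}, {"tx": 0.18, "ty": 0.6, "tz": 0, "rx": 0, "ry": 0, "rz": 0, "claw": 1}, {"tx": 0.228, "ty": 0.75, "tz": 0, "rx": 0, "ry": 0, "rz": 0, "claw": 1}])

```text
time_s: 17.23
tool_pos: [0.4288, 0.1088, 0.2594]
tool_rot: [[-1.0, 0.02, 0.005], [0.02, 1.0, 0.0], [-0.005, 0.0, -1.0]]
contact_force: [1.1, 0.2, 0.2]
width: -0.0001
grip_force: 0.0
```

Request:
apply_moves(targets=[{"tx": 0.05, "ty": 0.15, "tz": 0, "rx": 0, "ry": 0, "rz": -0.03, "claw": 1}, {"tx": 0.1, "ty": 0.3, "tz": 0, "rx": 0, "ry": 0, "rz": -0.06, "claw": 1}, {"tx": 0.15, "ty": 0.45, "tz": 0, "rx": 0, "ry": 0, "rz": -0.089, "claw": 1}, {"tx": 0.2, "ty": 0.6, "tz": 0, "rx": 0, "ry": 0, "rz": -0.089, "claw": 1}, {"tx": 0.228, "ty": 0.75, "tz": 0, "rx": 0, "ry": 0, "rz": -0.089, "claw": 1}])

```text
time_s: 17.65
tool_pos: [0.3746, 0.2973, 0.2595]
tool_rot: [[-0.986, -0.167, 0.006], [-0.167, 0.986, -0.001], [-0.006, -0.002, -1.0]]
contact_force: [1.3, -1.0, -0.4]
width: -0.0001
grip_force: 0.0
```

```bash
python3 - <<'E'
from door import *
s=bot.read_state(); print(s['time_s'],s['tool_pos'],s['width'],s['q'])
for lab,p in[('hi',wp(1.53,.26,.03)),('lo',wp(1.53,.132,.03)),('c',wp(1.53,.132,0))]: print(lab,*rel(p,R,s))
E
```

```text
17.65 [0.3746 0.2973 0.2595] -6.501606328465906e-05 [ 0.0306 -0.0476 -0.7281  1.7981 -0.0279  1.3752  1.0473]
hi [-0.0089 -0.0327 -0.0021] [-0.0008  0.0027  0.0003]
lo [-0.006  -0.0318  0.5099] [-0.0008  0.0027  0.0003]
c [-0.0109 -0.1517  0.5101] [-0.0008  0.0027  0.0003]
```

Request:
apply_moves(targets=[{"tx": 0, "ty": -0.01, "tz": 0.13, "rx": 0, "ry": 0, "rz": 0, "claw": 1}, {"tx": -0.006, "ty": -0.02, "tz": 0.28, "rx": 0, "ry": 0.002, "rz": 0, "claw": 1}, {"tx": -0.006, "ty": -0.02, "tz": 0.42, "rx": 0, "ry": 0.002, "rz": 0, "claw": 1}, {"tx": -0.006, "ty": -0.02, "tz": 0.51, "rx": 0, "ry": 0.002, "rz": 0, "claw": 1}, {"tx": -0.006, "ty": -0.02, "tz": 0.51, "rx": 0, "ry": 0.002, "rz": 0, "claw": 1}])

```text
time_s: 18.07
tool_pos: [0.376, 0.2884, 0.127]
tool_rot: [[-0.986, -0.167, -0.008], [-0.167, 0.986, -0.005], [0.008, -0.004, -1.0]]
contact_force: [0.7, 0.3, 0.3]
width: -0.0002
grip_force: 0.0
```

```bash
python3 - <<'E'
from door import *
s=bot.read_state(); print(s['time_s'],s['tool_pos'],s['contact_force'])
for th in(1.53,1.4,1.3,1.2,1.1,1.0,.9,.8,.7,.6,.5,.4,.3,.2,.1,.07,.03,0,-.02): print(th,rel(wp(th,.132),R,s)[0])
E
```

```text
18.0667 [0.376  0.2884 0.127 ] [0.7396 0.2803 0.2652]
1.53 [-0.0141 -0.1166 -0.0195]
1.4 [-0.0122 -0.1902 -0.0192]
1.3 [-0.0171 -0.2475 -0.019 ]
1.2 [-0.0276 -0.3048 -0.0188]
1.1 [-0.0439 -0.3614 -0.0188]
1.0 [-0.0659 -0.4168 -0.0187]
0.9 [-0.0938 -0.4703 -0.0187]
0.8 [-0.1274 -0.5214 -0.0188]
0.7 [-0.1665 -0.5692 -0.019 ]
0.6 [-0.2108 -0.6132 -0.0192]
0.5 [-0.26   -0.6528 -0.0194]
0.4 [-0.3136 -0.6872 -0.0197]
0.3 [-0.3712 -0.716  -0.0201]
0.2 [-0.4319 -0.7386 -0.0205]
0.1 [-0.4953 -0.7547 -0.021 ]
0.07 [-0.5147 -0.7582 -0.0211]
0.03 [-0.5408 -0.7619 -0.0213]
0 [-0.5605 -0.7639 -0.0215]
-0.02 [-0.5713 -0.7649 -0.0216]
```

Request:
apply_moves(targets=[{"tx": -0.014, "ty": -0.117, "tz": -0.02, "rx": 0, "ry": 0, "rz": 0, "claw": 1}, {"tx": -0.013, "ty": -0.19, "tz": -0.02, "rx": 0, "ry": 0, "rz": 0, "claw": 1}, {"tx": -0.017, "ty": -0.248, "tz": -0.02, "rx": 0, "ry": 0, "rz": 0, "claw": 1}, {"tx": -0.028, "ty": -0.305, "tz": -0.02, "rx": 0, "ry": 0, "rz": 0, "claw": 1}, {"tx": -0.044, "ty": -0.361, "tz": -0.02, "rx": 0, "ry": 0, "rz": 0, "claw": 1}])

```text
time_s: 18.48
tool_pos: [0.4063, 0.2039, 0.1393]
tool_rot: [[-0.986, -0.167, 0.004], [-0.167, 0.986, 0.001], [-0.004, -0.0, -1.0]]
contact_force: [-0.5, 1.0, -0.6]
width: 0.0002
grip_force: 0.3
```

Request:
apply_moves(targets=[{"tx": -0.022, "ty": -0.055, "tz": 0, "rx": 0, "ry": 0, "rz": 0, "claw": 1}, {"tx": -0.05, "ty": -0.109, "tz": 0, "rx": 0, "ry": 0, "rz": 0, "claw": 1}, {"tx": -0.083, "ty": -0.16, "tz": 0, "rx": 0, "ry": 0, "rz": 0, "claw": 1}, {"tx": -0.123, "ty": -0.208, "tz": 0, "rx": 0, "ry": 0, "rz": 0, "claw": 1}, {"tx": -0.167, "ty": -0.252, "tz": 0, "rx": 0, "ry": 0, "rz": 0, "claw": 1}])

```text
time_s: 18.9
tool_pos: [0.4587, 0.1482, 0.1389]
tool_rot: [[-0.986, -0.166, 0.004], [-0.166, 0.986, -0.0], [-0.004, -0.001, -1.0]]
contact_force: [0.3, 1.4, -0.3]
width: -0.0
grip_force: 0.3
```

Request:
apply_moves(targets=[{"tx": -0.049, "ty": -0.04, "tz": 0, "rx": 0, "ry": 0, "rz": 0, "claw": 1}, {"tx": -0.103, "ty": -0.074, "tz": 0, "rx": 0, "ry": 0, "rz": 0, "claw": 1}, {"tx": -0.16, "ty": -0.103, "tz": 0, "rx": 0, "ry": 0, "rz": 0, "claw": 1}, {"tx": -0.221, "ty": -0.125, "tz": 0, "rx": 0, "ry": 0, "rz": 0, "claw": 1}, {"tx": -0.27, "ty": -0.138, "tz": 0, "rx": 0, "ry": 0, "rz": 0, "claw": 1}])

```text
time_s: 19.32
tool_pos: [0.5318, 0.125, 0.1382]
tool_rot: [[-0.986, -0.165, 0.003], [-0.165, 0.986, -0.0], [-0.003, -0.0, -1.0]]
contact_force: [-0.7, 0.7, -0.7]
width: 0.0
grip_force: 0.2
```

```bash
python3 - <<'E'
from door import *
s=bot.read_state(); print(s['time_s'],s['tool_pos'],s['contact_force'])
for th in(.12,.07,.03,0,-.02,-.04): print(th,rel(wp(th,.132),R,s))
for nm in['scene','side']:
    im,d,c=shot(nm); P=cloud(d,c)
    m=(P[...,2]>.155)&(P[...,2]<.172)&(P[...,0]>.46)&(P[...,0]<.6)&(P[...,1]>.08)&(P[...,1]<.25); A=P[m][:,:2]
    B=(A-H[:2])@np.c_[t[:2],n[:2]]; print(nm,len(A),B[np.argsort(B[:,1])][::max(1,len(B)//12)])
E
```

```text
19.3167 [0.5318 0.125  0.1382] [-0.6631  0.6724 -0.6922]
0.12 (array([ 0.023 , -0.0036,  0.0249]), array([-0.0002,  0.0013, -0.0008]))
0.07 (array([-0.0093, -0.0097,  0.0249]), array([-0.0002,  0.0013, -0.0008]))
0.03 (array([-0.0354, -0.0133,  0.025 ]), array([-0.0002,  0.0013, -0.0008]))
0 (array([-0.0551, -0.0153,  0.0251]), array([-0.0002,  0.0013, -0.0008]))
-0.02 (array([-0.0659, -0.0163,  0.0251]), array([-0.0002,  0.0013, -0.0008]))
-0.04 (array([-0.0768, -0.0171,  0.0251]), array([-0.0002,  0.0013, -0.0008]))
scene 152 [[ 0.0194 -0.1932]
 [ 0.0289 -0.1888]
 [ 0.0337 -0.1854]
 [-0.0098 -0.1742]
 [-0.0207 -0.1626]
 [-0.0143 -0.1557]
 [-0.0166 -0.144 ]
 [-0.0135 -0.1331]
 [-0.012  -0.1155]
 [-0.0053 -0.0937]
 [-0.0018 -0.0774]
 [-0.0007 -0.06  ]
 [ 0.0005 -0.0381]]
side 99 [[ 0.0026 -0.1937]
 [ 0.0241 -0.1897]
 [ 0.0327 -0.1872]
 [-0.0168 -0.1809]
 [-0.0135 -0.1737]
 [-0.025  -0.1632]
 [-0.0273 -0.1608]
 [-0.0419 -0.1542]
 [-0.0153 -0.1096]
 [-0.0139 -0.0682]
 [-0.0101 -0.055 ]
 [-0.0108 -0.0391]
 [-0.0077 -0.0264]]
```

Request:
apply_moves(targets=[{"tx": -0.015, "ty": -0.008, "tz": 0, "rx": 0, "ry": 0, "rz": 0, "claw": 1}, {"tx": -0.03, "ty": -0.012, "tz": 0, "rx": 0, "ry": 0, "rz": 0, "claw": 1}, {"tx": -0.045, "ty": -0.014, "tz": 0, "rx": 0, "ry": 0, "rz": 0, "claw": 1}, {"tx": -0.055, "ty": -0.015, "tz": 0, "rx": 0, "ry": 0, "rz": 0, "claw": 1}, {"tx": -0.06, "ty": -0.015, "tz": 0, "rx": 0, "ry": 0, "rz": 0, "claw": 1}])

```text
time_s: 19.83
tool_pos: [0.542, 0.1256, 0.1382]
tool_rot: [[-0.986, -0.168, -0.004], [-0.168, 0.986, -0.001], [0.004, -0.0, -1.0]]
contact_force: [-12.4, -1.3, 6.6]
width: 0.0
grip_force: 6.0
```

Request:
apply_moves(targets=[{"tx": -0.006, "ty": 0, "tz": 0, "rx": 0, "ry": 0, "rz": 0, "claw": 1}, {"tx": -0.01, "ty": 0, "tz": 0, "rx": 0, "ry": 0, "rz": 0, "claw": 1}, {"tx": -0.01, "ty": 0, "tz": 0, "rx": 0, "ry": 0, "rz": 0, "claw": 1}])

```text
time_s: 20.08
tool_pos: [0.542, 0.1255, 0.1382]
tool_rot: [[-0.986, -0.168, -0.009], [-0.168, 0.986, -0.003], [0.009, -0.001, -1.0]]
contact_force: [-15.2, -1.5, 9.5]
width: 0.0003
grip_force: 8.4
```

Request:
apply_moves(targets=[{"tx": 0.05, "ty": 0, "tz": 0, "rx": 0, "ry": 0, "rz": 0, "claw": 1}, {"tx": 0.15, "ty": 0, "tz": 0, "rx": 0, "ry": 0, "rz": 0, "claw": 1}, {"tx": 0.25, "ty": 0, "tz": -0.1, "rx": 0, "ry": 0, "rz": 0, "claw": 1}, {"tx": 0.3, "ty": 0, "tz": -0.25, "rx": 0, "ry": 0, "rz": 0, "claw": 1}, {"tx": 0.3, "ty": 0, "tz": -0.4, "rx": 0, "ry": 0, "rz": 0, "claw": 1}])

```text
time_s: 20.5
tool_pos: [0.4702, 0.1123, 0.2387]
tool_rot: [[-0.986, -0.167, 0.0], [-0.167, 0.986, -0.002], [-0.0, -0.003, -1.0]]
contact_force: [1.4, 0.9, 0.9]
width: -0.0002
grip_force: 0.0
```

```bash
python3 - <<'E'
from door import *
np.set_printoptions(precision=4,suppress=True)
s=bot.read_state(); print(s['time_s'],s['tool_pos'],s['contact_force'])
for nm in['scene','side','wrist']:
    im,d,c=shot(nm); P=cloud(d,c); V=(P-H); bx=V@t; by=V@n
    m=(P[...,2]>.155)&(P[...,2]<.1715)&(np.abs(bx)<.035)&(by<-.03)&(by>-.165)
    if m.sum()>8:
        l=cv2.fitLine((np.c_[bx[m],by[m]]*1000).astype(np.float32),cv2.DIST_HUBER,0,.01,.01).ravel(); print(nm,m.sum(),l,'theta',-l[0]/l[1]*-1, np.median(bx[m&(by<-.12)]),np.median(bx[m&(by>-.08)]))
    for r in bot.outline_of(nm,'capsule1'):
        mm=r['mask']&(d>0)
        if mm.sum(): print(nm,'cap',round(r['confidence'],2),np.round(r['xy']),mm.sum(),np.median(P[mm],0))
E
python3 caps.py; python3 fitdish.py
```

```text
20.5 [0.4702 0.1123 0.2387] [1.4333 0.9381 0.8542]
scene 88 [  0.0015   1.       0.6977 -97.092 ] theta 0.0014719537 0.000973595295024229 0.000853552344431424
side 63 [   0.0038   -1.       -4.9176 -109.7983] theta -0.0038318385 -0.005071665741437822 -0.006458356530797378
wrist 352 [  0.0433   0.9991  -6.8944 -38.0799] theta 0.043329697 nan -0.007180047812804022
scene blue 26 [351. 194.] [0.655 0.178 0.094]
scene blue 15 [361. 194.] [0.676 0.208 0.095]
side blue 13 [234. 135.] [0.666 0.201 0.092]
scene 0.8 481 [0.0801 0.0905 0.1018 0.1138 0.1202]
101 [0.6541 0.1979] 0.002769094396515336
iou (np.float64(0.643908969210174), np.float64(0.656), np.float64(0.198))
side 0.59 248 [0.0867 0.0973 0.1068 0.1161 0.1226]
77 [0.6489 0.195 ] 0.0031665671049729226
iou (np.float64(0.5265392781316348), np.float64(0.652), np.float64(0.20600000000000002))
  return _methods._mean(a, axis=axis, dtype=dtype,
  ret = ret.dtype.type(ret / rcount)
```

Request:
apply_moves(targets=[{"tx": 0, "ty": 0.05, "tz": -0.15, "rx": 0, "ry": 0, "rz": 0, "claw": 1}, {"tx": -0.1, "ty": 0.12, "tz": -0.3, "rx": 0, "ry": 0, "rz": 0, "claw": 1}, {"tx": -0.22, "ty": 0.2, "tz": -0.4, "rx": 0, "ry": 0, "rz": 0, "claw": 1}, {"tx": -0.34, "ty": 0.26, "tz": -0.48, "rx": 0, "ry": 0, "rz": 0, "claw": 1}, {"tx": -0.45, "ty": 0.26, "tz": -0.48, "rx": 0, "ry": 0, "rz": 0, "claw": 1}])

```text
time_s: 21.52
tool_pos: [0.5744, 0.2005, 0.3637]
tool_rot: [[-0.985, -0.17, 0.01], [-0.17, 0.985, 0.004], [-0.01, 0.002, -1.0]]
contact_force: [0.1, 0.9, 1.1]
width: 0.0001
grip_force: 0.0
```

```bash
python3 - <<'E'
from h import *
np.set_printoptions(precision=3,suppress=True)
s=bot.read_state(); print(s['time_s'],s['tool_pos'])
im,d,c=shot('wrist'); P=cloud(d,c)
print('dish px',proj([.652,.198,.08],c),'tray',proj([.64,-.058,.003],c),'mat',proj([.62,-.27,.003],c))
for q in['capsule1','dish']:
    for r in bot.outline_of('wrist',q):
        m=r['mask']&(d>0)
        if m.sum(): print(q,round(r['confidence'],2),np.round(r['xy']),m.sum(),np.median(P[m],0))
h=cv2.cvtColor(im,cv2.COLOR_RGB2HSV)
m=((h[...,0]>105)&(h[...,0]<130)&(h[...,1]>110)&(d>0)).astype(np.uint8)
k,l,st,ce=cv2.connectedComponentsWithStats(m)
for i in range(1,k):
    if st[i,4]>=15: print('blue',st[i],ce[i].round(),np.median(P[l==i],0))
E
```

```text
21.5167 [0.574 0.2   0.364]
dish px [np.float64(242.02028173036308), np.float64(211.02341796819053)] tray [np.float64(78.5932992448694), np.float64(160.03415107609808)] mat [np.float64(-67.21326714473574), np.float64(122.63432908743663)]
capsule1 0.8 [257. 229.] 226 [0.666 0.221 0.099]
capsule1 0.68 [234. 198.] 254 [0.632 0.185 0.097]
capsule1 0.68 [250. 197.] 270 [0.626 0.209 0.096]
capsule1 0.62 [248. 218.] 260 [0.655 0.213 0.092]
capsule1 0.62 [231. 223.] 259 [0.668 0.192 0.097]
capsule1 0.52 [241. 212.] 227 [0.646 0.194 0.093]
dish 0.98 [237. 215.] 3770 [0.649 0.193 0.1  ]
dish 0.68 [420. 236.] 8643 [0.62  0.395 0.148]
blue [223 195  18  35 374] [232. 210.] [0.647 0.185 0.096]
blue [250 197  12  12  88] [256. 203.] [0.633 0.215 0.095]
blue [242 215  17  23 218] [249. 227.] [0.666 0.211 0.095]
```

All six capsules are in the dish. The dish stands on the pan, the door is shut, the scoop lies on its mat, and the robot touches nothing, so I'm handing in.

```bash
python3 -c "
from workcell import bot
print(bot.job_done())"
```

```text
the job is handed in; nothing more can be done
None
```

I handed the job in at about 21.5 s without seeing a verdict: by my last measurements all six capsules are in the dish on the balance pan, the door is shut (about 0 rad after a 15 N push), and the scoop is level on its mat.

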